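Pin the spinning lathe's tool rest with its ball-lock pin

TASK

Slide the tool rest's bar back in by its upright post until the pin hole in the bar lines up with the holes in the sleeve. Then take the ball-lock pin from its wooden cradle and, with its red thumb button squeezed in, push it through sleeve and bar until its collar sits against the sleeve; let the button out so that the balls lock behind the far wall, and give the handle a steady pull outwards of about 15 N, so that the balls bear on the wall, to prove that it holds. Never push or pull the pin against the rest with more than 20 N, leave it locked in with nothing touching it, and leave the brass bell, the tin and the scraper where they are.

Things in the scene. Friction and masses are not known exactly. Their poses are not given: they have to be found in the camera images.
- tool_rest: Grey cast-iron tool rest, bolted down, 132 mm tall: foot 170 x 120 x 18 mm, column, square sleeve on top (44 x 44 mm outside, 80 mm long along x, walls 6 mm, axis 110 mm up). Origin: on the bench below the pin holes. x runs along the sleeve, out of its mouth at x = +40 mm from which the bar sticks out; z up; the pin goes in along -y. The red-ball clamp lever on its foot is not used.
- sleeve_hole (a point): Mouth of the pin hole, on the outer face of the sleeve's near (+y) wall, 110 mm above the bench; axes as tool_rest, the pin goes in along -y. The round holes in both sleeve walls and in the bar are 13.5 mm wide; from this face to the outer face of the far wall is 44 mm.
- rest_bar (a joint): How far the 30 mm square bar stands out beyond its pinning place, in m: 0 when its hole lines up with the sleeve's (a red line on the bar then shows just outside the mouth), positive when too far out (along tool_rest's +x). Slides stiffly (about 4 N), stays where it is left; the pin's nose evens out the last 3 mm. Travel -0.03 to 0.06.
- post_grip (a point): Point on the upright round fulcrum post (16 mm thick, bare from 19 mm below this point to its top 20 mm above) near the end of the bar, 92 mm along +x from the bar's hole. Moves with the bar. The bar (about 0.6 kg) sags 2 mm in its worn sleeve, so the pin lifts it on its way through and rubs: 5 to 10 N of drag, up to 15 N as the nose enters.
- pin_handle (a point): Centre of the round aluminium handle (40 mm wide, 12 mm thick along x) of the steel ball-lock pin (about 0.2 kg). The pin's x runs along its shank to the tip; it starts level in its cradle, axis 50 mm above the bench. Along x from here: handle -6 to +6 mm, bare neck 12 mm thick from +6 to +40 mm (room for a finger), collar +40 to +45 mm.
- pin_button (a joint): Travel of the thumb button in m: 0 out, 0.006 fully in; it starts to move at 3 N and needs 7 N fully in. While it is in, the balls draw flush into the shank; let go, it springs out if the balls have room.
- button_face (a point): Centre of the outer face of the red thumb button, a cap 26 mm wide, 6 mm thick, 18 mm behind pin_handle (12 mm when in). Pin and button can be pinched together from above: one finger behind the cap, one over the neck against the handle, the tips about 2 mm above the neck (8 mm above the pin's axis).
- pin_collar: Centre of the seat face of the pin's collar (22 mm wide, 5 mm thick), 45 mm along x from pin_handle; it comes to rest against the sleeve at sleeve_hole. From here the shank, 12 mm thick, runs 53 mm to the tapered nose. Axes as the pin.
- pin_tip (a point): Tip of the pin's tapered nose, 63 mm from the collar's seat face: 5 mm wide here, 12 mm wide 10 mm further back. Axes as the pin.
- lock_pin: The whole ball-lock pin; origin and axes as pin_collar.
- lock_ball_a: One of two 5 mm brass lock balls at the pin's sides, 48 mm from the collar's seat face. With the button out they stand 2.4 mm proud of the shank and cannot pass a hole; with the collar seated they have 1.5 mm of play behind the far wall. Origin on the pin's axis.
- lock_ball_b: The other lock ball, opposite lock_ball_a.
- cradle: Wooden pin cradle, fixed to the bench: foot 130 x 70 x 14 mm, two V notches 10 mm wide that carry the pin by neck and shank; x as the pin's x. Nothing of it stands higher than 51 mm. Origin on the bench below the collar.
- bell_center (a point): Half-way up a loose brass bell standing on its flare, 116 mm wide at the foot, 135 mm tall. Leave alone.
- tin_center (a point): Middle of a loose green wax tin, 68 mm wide, 55 mm tall. Leave alone.
- scraper_center (a point): Middle of a loose wooden-handled scraper lying flat, 235 mm long along its x, 26 mm thick. Leave alone.
Mind the look-alikes: they are no part of the job. Leave any blue or purple look-alike of the lock_pin alone.

How it is judged:
On the way, in this order (a step that is already met when the one before it is completed fails the run):
1. the bar is slid back until its hole lines up (within 4 mm) (value of joint rest_bar between -0.004 and 0.004 m), for 0.2 s.
2. the pin goes through sleeve and bar with its button held in (x of pin_collar in the frame of sleeve_hole between -0.004 and 0.004 m and z of pin_collar in the frame of sleeve_hole between -0.004 and 0.004 m and angle between the x axis of pin_collar and the y axis of sleeve_hole, either way round below 0.12 rad and y of pin_collar in the frame of sleeve_hole below 0.015 m and value of joint pin_button above 0.0035 m), for 0.1 s.
3. the collar is pushed home on the sleeve (within 1.5 mm) and the button has sprung out, the balls free behind the far wall (x of pin_collar in the frame of sleeve_hole between -0.004 and 0.004 m and z of pin_collar in the frame of sleeve_hole between -0.004 and 0.004 m and angle between the x axis of pin_collar and the y axis of sleeve_hole, either way round below 0.12 rad and y of pin_collar in the frame of sleeve_hole below 0.003 m and value of joint pin_button below 0.0007 m and y of pin_collar in the frame of sleeve_hole below 0.0015 m and contact force between each of lock_ball_a, lock_ball_b and tool_rest below 2 N), for 0.2 s.
4. the pin is pulled gently outwards and its balls bear on the far wall (over 2 N on a ball) (x of pin_collar in the frame of sleeve_hole between -0.004 and 0.004 m and z of pin_collar in the frame of sleeve_hole between -0.004 and 0.004 m and angle between the x axis of pin_collar and the y axis of sleeve_hole, either way round below 0.12 rad and y of pin_collar in the frame of sleeve_hole below 0.003 m and value of joint pin_button below 0.0007 m and contact force between any of lock_ball_a, lock_ball_b and tool_rest above 2 N), for 0.2 s.
At the end, for the whole second after the job is handed in: The pin is through sleeve and bar, its collar within 3 mm of the sleeve's face, the button out (within 0.7 mm), the bar within 3 mm of its pinning place, everything at rest (x of pin_collar in the frame of sleeve_hole between -0.004 and 0.004 m and z of pin_collar in the frame of sleeve_hole between -0.004 and 0.004 m and angle between the x axis of pin_collar and the y axis of sleeve_hole, either way round below 0.12 rad and y of pin_collar in the frame of sleeve_hole below 0.003 m and value of joint pin_button below 0.0007 m and value of joint rest_bar between -0.003 and 0.003 m and linear speed of lock_pin below 0.02 m/s); the robot touches nothing.
It fails at once if the pin is rammed or yanked: its collar presses on the sleeve with over 40 N, a ball with over 25 N, or all its contacts with the rest add up to over 80 N (contact force between pin_collar and tool_rest above 40 N or contact force between any of lock_ball_a, lock_ball_b and tool_rest above 25 N or contact force between lock_pin and tool_rest above 80 N).
It fails at once if the bell, the tin or the scraper is moved by more than 25 mm (distance of any of bell_center, tin_center, scraper_center from where it was at the start of the episode above 0.025 m).
It also fails if it takes over 72 s, if anything falls off the work surface, if the arm or the gripper's body presses on something with over 40 N, if the wrist force passes 120 N, or if a joint passes its speed limit or range.

ROBOT

A 7-joint arm with a two-finger parallel gripper is mounted at the origin on the work surface. World frame = base frame: x ahead of the robot, y to its left, z up, the work surface at z = 0. Lengths are in m, angles in rad, forces in N, time in s.
With the tool pointing down it reaches from about 0.4 to 0.875 m from the base axis. Payload 6.5 kg.
Tool frame: the origin (TCP) lies on the centre line of the jaws, within the pads' length; the fingertips stand 14 mm ahead of it and the grasp point (between the pads) lies 5 mm behind it (bot.nose_length is the distance from the TCP to the fingertips, in m); x points along the fingers, y is the direction in which the jaws open and shut, and the axes are right-handed (so a half turn about x gives the same grasp; the last joint's range is limited). The gripper opens to 88 mm and grips with 3 to 60 N. Pads are 18 mm wide; open, the fingers measure 123 mm over their backs; the gripper's body (75 mm by 187 mm) begins 45 mm behind the grasp point.
Start: joints at [1.17, 0.536, -0.004, 1.538, 0.003, 1.067, -0.071], TCP at [0.214, -0.614, 0.253] pointing down, gripper open.
Joint ranges: [-2.7, 2.7], [-0.37, 2.16], [-1.27, 1.26], [0.24, 2.4], [-1.31, 4.45], [0.19, 1.91], [-2.76, 2.76]. Speed limits (rad/s): [2.39, 2.39, 3.14, 3.14, 3.14, 3.14, 3.14].

INTERFACE

Orientations are given as a unit quaternion [w, x, y, z].
In Python, from cell import readout, optics, workorder, bot gives the robot as it stands. The module is installed in compiled form; this text tells all that it offers.
- The arm moves only by the tool arm_command, never from a script. Its argument "plan" is a list of rows, each an object of numbers: "tx", "ty", "tz": the shift along the tool's x, y, z in units of 0.3 m (1.0 is 0.3 m); "ax", "ay", "az": the turn, a rotation vector about the tool's x, y, z in units of pi/2 rad (1.0 is pi/2 rad); "grip": the closure, from 0 (fully open) to 1 (shut). A call has 1 to 20 rows; each row shifts and turns the pose as measured when the row begins, along the tool's axes as they then stand; what a row does not reach is not made up. A row lasts 1/12 s, in which the tool goes at most 41.7 mm and 7.16 degrees, less where a joint would pass 70% of its speed; a pose out of reach is approached as far as the arm can. A call with a number of a shift or a turn outside -1 to 1 is refused whole. A call with a gripper value outside its range is refused whole. The fingers move at their own pace and stop on an object; "squeeze" is the grip in N (left out, the last holds). Time passes only in rows, so rows that do not move let the fingers close. It gives the time, the measured TCP pose, the force and the opening at its end, in the units of the state.
- readout.get_obs(): the state, without advancing time (a new reading comes with each control period).
- optics.grab_frame(name): name is "scene" or "top"; returns (picture, depth): 400x640x3 uint8, red, green, blue; 400x640 float32, m along the optical axis (not along the pixel's ray), 0 where there is no reading.
- optics.camera_model(name): a dict with "K" (3x3 intrinsics, pixels), "extrinsics" (4x4, takes a point from world to camera coordinates). Camera axes: x right, y down, z forward; pixel columns grow to the right and rows downward; lengths in m; the calibration is good to about 2 mm. A picture is of the moment at which its call begins. camera_model takes no time and is no camera call.
- workorder.job_done(): hands the job in, once; it reports no verdict.
The state is a dict: "time": time; "joint_positions": joint angles; "dq": joint speeds; "joint_efforts": joint torques, N m; "tcp_pos": TCP position; "ee_rot": TCP orientation; "contact_force": force on the tool from outside, world axes, zero at the start; "moment": the same for the moment, N m; "gripper_width": finger opening in m.
Only numpy, scipy, OpenCV 4.12 (cv2) and the standard library are available. Lean on these libraries where they do the work, as an engineer would, in place of code of your own. Each camera call takes 0.05 s, during which the arm holds its last target.

## Working session

There is one attempt and no reset: what is moved stays moved. The work goes in short steps, Python scripts to look and compute and a tool call to move; the robot and the scene stay as the last step left them, time stands still between calls to the robot, and variables do not carry over. Pictures are saved under pics/ and viewed, and the job is handed in when it is done.

Besides the shell and the picture viewer there is one more tool, called after "Call:" in YAML: its name, and indented under it one key for each argument. arm_command: Moves the arm, as the interface text tells. Its arguments: {"type":"object","properties":{"plan":{"type":"array"},"squeeze":{"type":"number"}},"required":["plan"]}

```bash
mkdir -p pics; ls; cat > h.py <<'E'
import numpy as np, cv2
from cell import readout, optics, workorder, bot
def snap(name,fn):
    im,d=optics.grab_frame(name)
    cv2.imwrite('pics/%s.png'%fn,cv2.cvtColor(im,cv2.COLOR_RGB2BGR)); np.savez('pics/%s.npz'%fn,im=im,d=d)
    return im,d
def cam(name):
    m=optics.camera_model(name); return np.array(m['K']),np.array(m['extrinsics'])
def pts(name,d):
    K,E=cam(name); v,u=np.mgrid[:d.shape[0],:d.shape[1]]
    p=np.stack([(u-K[0,2])/K[0,0]*d,(v-K[1,2])/K[1,1]*d,d],-1)
    return (p-E[:3,3])@E[:3,:3]
def plane(name,u,v,z):
    K,E=cam(name); r=E[:3,:3].T@np.array([(u-K[0,2])/K[0,0],(v-K[1,2])/K[1,1],1]); c=-E[:3,:3].T@E[:3,3]
    return c+r*(z-c[2])/r[2]
def proj(name,p):
    K,E=cam(name); q=K@(E[:3,:3]@np.array(p)+E[:3,3]); return q[:2]/q[2]
E
python3 - <<'E'
from h import *
for n in('scene','top'): snap(n,n+'0'); print(cam(n))
print(readout.get_obs(), bot.nose_length)
E
```

```text
pics
(array([[420.24383104,   0.        , 320.85938286],
       [  0.        , 420.24383104, 197.27307891],
       [  0.        ,   0.        ,   1.        ]]), array([[ 0.49398029,  0.86934501, -0.01492429, -0.26408287],
       [ 0.69440811, -0.40479076, -0.5949301 , -0.34067752],
       [-0.52324073,  0.2835202 , -0.80363887,  1.3658604 ],
       [ 0.        ,  0.        ,  0.        ,  1.        ]]))
(array([[439.71779676,   0.        , 320.06043535],
       [  0.        , 439.71779676, 204.93216401],
       [  0.        ,   0.        ,   1.        ]]), array([[-0.0162011 , -0.99981866, -0.01000887,  0.0066127 ],
       [-0.99859591,  0.0166846 , -0.05027747,  0.56305221],
       [ 0.05043535,  0.00918026, -0.99868513,  1.34536907],
       [ 0.        ,  0.        ,  0.        ,  1.        ]]))
{'time': 0.1, 'joint_positions': array([ 1.16976843,  0.53710197, -0.00441687,  1.53870951,  0.00259067,
        1.06731422, -0.07118763]), 'dq': array([-7.16956214e-04, -3.83836528e-03,  3.39478269e-04, -2.40803610e-03,
       -1.33932745e-03,  5.45275238e-04, -5.13981841e-05]), 'joint_efforts': array([ 4.01067911e-03, -5.72072554e+01,  9.94285382e-01, -2.52228016e+01,
       -5.61749632e-02,  1.34173411e-02,  6.42243549e-05]), 'tcp_pos': array([ 0.21340819, -0.61343067,  0.25194466]), 'ee_rot': array([-0.11732439, -0.69708674, -0.11837255,  0.69734711]), 'contact_force': array([-0.88412756,  0.3110337 ,  0.25436724]), 'moment': array([ 0.04690704, -0.06463623, -0.02692745]), 'gripper_width': 0.08790241095970225} 0.014
```

View pics/scene0.png

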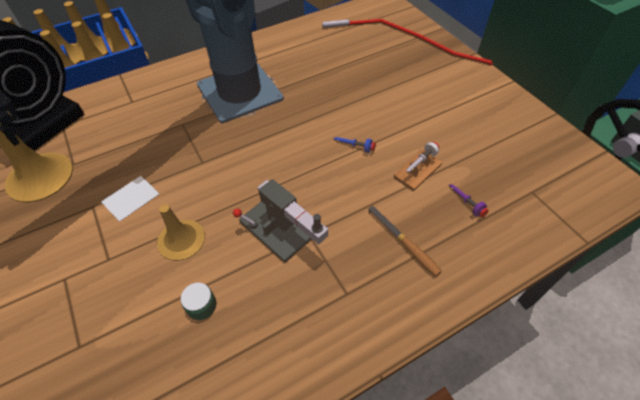

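View pics/top0.png

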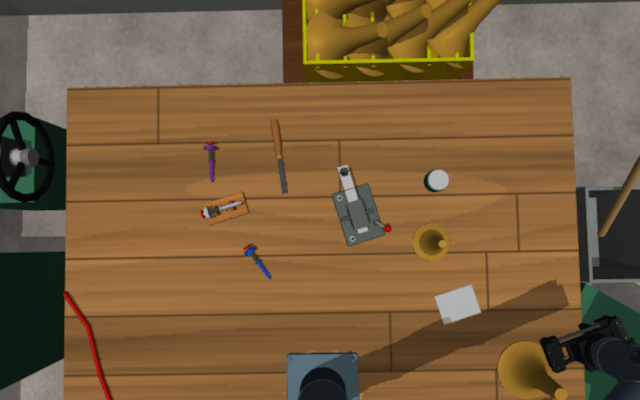

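Scene: the tool rest is at top (355,210), with the bar and post at (345,175). There are three pin candidates in the top view: one in the wooden cradle (223,208), a blue one (257,260) and a purple one (211,160). The steel pin in the cradle fits the description. I'll enlarge crops to confirm.

```bash
python3 - <<'E'
import cv2,numpy as np
t=cv2.imread('pics/top0.png');s=cv2.imread('pics/scene0.png')
a=cv2.resize(t[180:235,190:270],(400,275),interpolation=cv2.INTER_CUBIC)
b=cv2.resize(t[155:255,320:400],(400,500),interpolation=cv2.INTER_CUBIC)
c=cv2.resize(s[130:200,380:460],(400,350),interpolation=cv2.INTER_CUBIC)[:325-100]
o=np.zeros((500,800,3),np.uint8);o[:275,:400]=a;o[:,400:]=b;o[275:,:400]=c
cv2.imwrite('pics/crop1.png',o)
o=cv2.resize(s[165:265,225:345],(780,650),interpolation=cv2.INTER_CUBIC)[:600];cv2.imwrite('pics/crop2.png',o)
E
```

```text
(no output)
```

View pics/crop1.png

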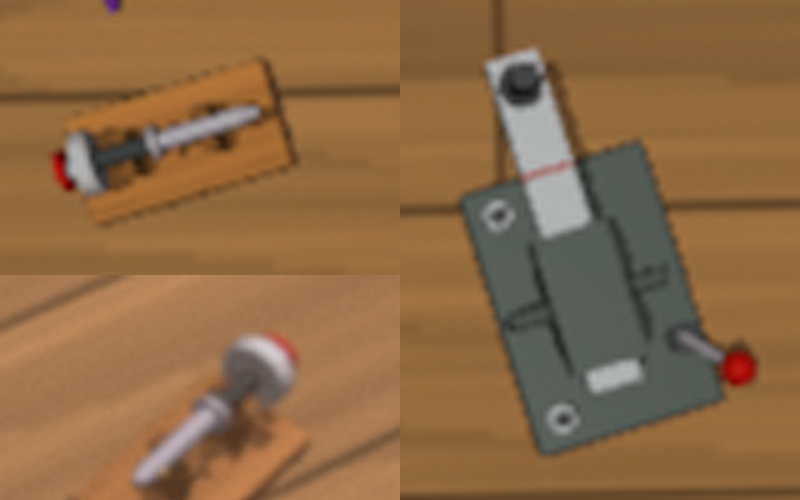

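View pics/crop2.png

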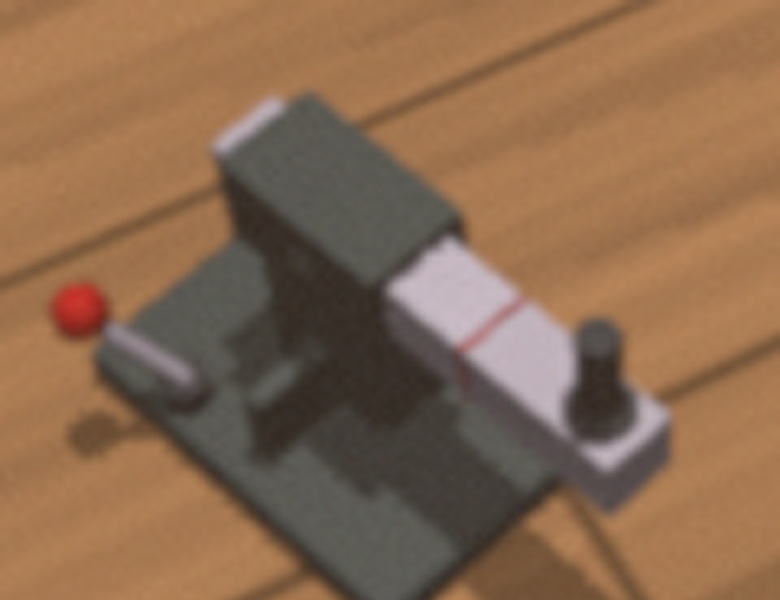

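The crop confirms it: the steel pin with the silver handle and red button lies in the wooden cradle, button towards the left and tip to the right. The bar stands out, with its red line about 17 px beyond the mouth. Now I'll measure.

```bash
cat > meas.py <<'E'
from h import *
def rest(fn='top0'):
    z=np.load('pics/%s.npz'%fn); im,d=z['im'],z['d']; P=pts('top',d)
    return im,d,P
E
python3 - <<'E'
from h import *
import colorsys
for cn in('top','scene'):
    z=np.load('pics/%s0.npz'%cn); im,d=z['im'],z['d'].astype(float); P=pts(cn,d)
    hsv=cv2.cvtColor(im,cv2.COLOR_RGB2HSV)
    # region near rest
    x0=(0.45,0.85,-0.3,0.15)
    near=(P[...,0]>x0[0])&(P[...,0]<x0[1])&(P[...,1]>x0[2])&(P[...,1]<x0[3])&(d>0)
    dark=near&(hsv[...,1]<90)
    for nm,lo,hi,ex in(('sleevetop',.126,.14,hsv[...,2]<130),('bar',.10,.135,hsv[...,2]>150),('posttop',.145,.3,hsv[...,2]<130),('foot',.012,.025,hsv[...,1]<80)):
        m=dark&(P[...,2]>lo)&(P[...,2]<hi)&ex
        q=P[m]
        if len(q)<5: print(cn,nm,len(q)); continue
        r=cv2.minAreaRect((q[:,:2]*1000).astype(np.float32))
        print(cn,nm,len(q),'mean',q.mean(0).round(4),'med z',np.median(q[:,2]).round(4),'rect',r)
    red=near&((hsv[...,0]<6)|(hsv[...,0]>172))&(hsv[...,1]>90)&(P[...,2]>.1)
    print(cn,'redline',P[red].round(4)[:12], np.argwhere(red)[:12].tolist())
    # table z check
    print('table z',np.median(P[260:270,300:310,2]))
E
```

```text
top sleevetop 456 mean [ 0.5367 -0.1081  0.1315] med z 0.1314 rect ((576.0477294921875, -96.49974822998047), (181.83651733398438, 43.9736442565918), 16.616138458251953)
top bar 314 mean [ 0.5949 -0.0897  0.1223] med z 0.1224 rect ((575.163330078125, -95.99385070800781), (197.4371795654297, 28.250940322875977), 16.6263370513916)
top posttop 27 mean [ 0.6509 -0.0732  0.1657] med z 0.1668 rect ((650.7933959960938, -72.93038940429688), (14.107038497924805, 11.387760162353516), 87.23178100585938)
top foot 1307 mean [ 0.5434 -0.0974  0.0174] med z 0.0173 rect ((565.4886474609375, -26.958038330078125), (375.42822265625, 185.25259399414062), 72.61260223388672)
top redline [] []
table z -0.0007504949620497142
scene sleevetop 668 mean [ 0.5429 -0.1072  0.133 ] med z 0.1334 rect ((575.958984375, -95.37931823730469), (180.87506103515625, 45.49449157714844), 17.11759376525879)
scene bar 424 mean [ 0.5998 -0.0887  0.1244] med z 0.1245 rect ((570.6989135742188, -93.3276138305664), (199.61317443847656, 36.48506164550781), 16.61663055419922)
scene posttop 72 mean [ 0.6533 -0.0755  0.1628] med z 0.1678 rect ((651.6368408203125, -73.61170959472656), (13.12414264678955, 15.978344917297363), 38.13793182373047)
scene foot 1680 mean [ 0.5655 -0.1075  0.0191] med z 0.0193 rect ((599.4314575195312, -45.024810791015625), (394.54290771484375, 161.03160095214844), 57.667476654052734)
scene redline [] []
table z 0.0016457178013113269
```

```bash
python3 - <<'E'
from h import *
a=np.deg2rad(16.62); ex=np.array([np.cos(a),np.sin(a)]); ey=np.array([-ex[1],ex[0]])
for cn in('top','scene'):
    z=np.load('pics/%s0.npz'%cn); im,d=z['im'],z['d'].astype(float); P=pts(cn,d)
    hsv=cv2.cvtColor(im,cv2.COLOR_RGB2HSV)
    near=(P[...,0]>.45)&(P[...,0]<.75)&(P[...,1]>-.3)&(P[...,1]<.1)&(d>0)
    m=(near&(P[...,2]>.127)&(P[...,2]<.14)&(hsv[...,2]<130)&(hsv[...,1]<110)).astype(np.uint8)
    n,l,st,_=cv2.connectedComponentsWithStats(m); k=1+np.argmax(st[1:,4]); q=P[l==k]
    r=cv2.minAreaRect((q[:,:2]*1000).astype(np.float32)); print(cn,'sleeve',len(q),q.mean(0).round(4),np.round(r[0],1),np.round(r[1],1),r[2])
    c=q.mean(0)[:2]
    u=q[:,:2]@ex; v=q[:,:2]@ey; print(' u ext',u.min(),u.max(),np.percentile(u,[1,99]),'v',v.min(),v.max(),np.percentile(v,[1,99]))
    # post in u,v
    mp=near&(P[...,2]>.14); q=P[mp]; print(' post',len(q),(q[:,:2]@ex).mean(),(q[:,:2]@ey).mean(), q[:,2].max(), 'top:',[ (q[q[:,2]>.16][:,:2]@e).mean() for e in(ex,ey)],(P[mp&(P[...,2]>.16)]).mean(0))
    mb=near&(hsv[...,2]>150)&(hsv[...,1]<60)&(P[...,2]>.11)&(P[...,2]<.135); q=P[mb]; u=q[:,:2]@ex
    print(' bar u', u.min(),u.max(), 'v',(q[:,:2]@ey).min(),(q[:,:2]@ey).max())
    # red line: redness
    R=im.astype(int); rd=R[...,0]-R[...,1]-0
    mr=near&(P[...,2]>.118)&(P[...,2]<.13)&(rd>35)&(np.abs(P[...,:2]@ey- c@ey)<.012)
    q=P[mr]; print(' red',len(q),np.sort(q[:,:2]@ex).round(4)[:12] if len(q) else '', (q[:,:2]@ex).mean())
    # pin
    npn=(P[...,0]>.45)&(P[...,0]<.75)&(P[...,1]>.1)&(P[...,1]<.4)&(d>0)
    print(' pin area z max',P[npn][:,2].max())
    mw=npn&(P[...,2]>.04)&(hsv[...,1]<70); q=P[mw]; print(' steel',len(q))
    xy=q[:,:2]; w=np.linalg.svd(xy-xy.mean(0))[2][0]; w*=np.sign(-w[1]); print(' pin dir',w,np.rad2deg(np.arctan2(w[1],w[0])),'mean',q.mean(0))
    t=xy@w; n=np.array([-w[1],w[0]]); s=xy@n
    o=np.argsort(t)
    b=np.round(t*1000/4).astype(int)
    for bb in np.unique(b): k=b==bb; print('  ',bb*4,k.sum(),'s',(s[k].mean()*1000).round(1),(s[k].min()*1000).round(1),(s[k].max()*1000).round(1),'z',(q[k,2].max()*1000).round(1))
    mr=npn&((hsv[...,0]<8)|(hsv[...,0]>170))&(hsv[...,1]>150)&(P[...,2]>.03); q=P[mr];print(' button',len(q),q.mean(0),(q[:,:2]@w).min(),(q[:,:2]@w).max())
E
```

```text
top sleeve 420 [ 0.5307 -0.1101  0.1318] [ 530.6 -110.1] [79.6 44. ] 16.616138458251953
 u ext 0.4372022284646074 0.5167731706503451 [0.43803005 0.51544819] v -0.2792167494573138 -0.23524264026020786 [-0.27878943 -0.2357307 ]
 post 32 0.6035691240927176 -0.25653457184827394 0.17377557076754696 top: [np.float64(0.6041338814722076), np.float64(-0.2569557770794117)] [ 0.65239008 -0.07342478  0.16712584]
 bar u 0.4249589441582716 0.6223971689908935 v -0.27061461196527636 -0.2423630579346213
 red 5 [0.5518 0.5518 0.5525 0.5527 0.5534] 0.5524615322377331
 pin area z max 0.07379179160762916
 steel 191
 pin dir [ 0.29985225 -0.95398565] -72.55127071993849 mean [0.55511668 0.30142971 0.05706187]
   -168 10 s 621.0 613.0 632.1 z 63.9
   -164 6 s 616.3 603.8 625.7 z 68.3
   -160 15 s 618.6 602.7 637.7 z 69.8
   -156 14 s 621.5 604.7 636.3 z 72.9
   -152 26 s 619.6 604.0 634.7 z 73.8
   -148 4 s 620.7 617.8 624.5 z 56.6
   -144 5 s 620.5 616.8 623.2 z 56.9
   -140 2 s 620.4 619.2 621.6 z 53.6
   -136 5 s 620.7 617.3 624.1 z 57.3
   -132 3 s 620.2 618.6 622.5 z 54.5
   -128 4 s 621.2 617.7 624.7 
[... 2099 characters left out ...]
s 616.2 606.4 625.5 z 64.5
   -136 10 s 619.5 612.3 625.2 z 62.4
   -132 7 s 615.3 610.5 619.9 z 59.0
   -128 4 s 616.2 611.7 619.8 z 59.9
   -124 6 s 614.3 609.8 618.8 z 60.4
   -120 6 s 614.9 610.0 619.6 z 59.6
   -116 5 s 618.2 615.2 619.8 z 58.4
   -112 3 s 611.3 608.6 613.3 z 58.2
   -108 8 s 615.3 608.3 620.9 z 59.3
   -104 6 s 617.1 612.1 620.4 z 57.1
   -100 4 s 614.9 610.3 620.8 z 58.1
   -96 8 s 616.6 609.6 620.0 z 59.6
   -92 6 s 615.6 609.8 621.0 z 57.9
   -88 8 s 615.4 609.0 620.2 z 58.4
   -84 4 s 615.2 612.0 619.1 z 57.0
   -80 4 s 618.1 615.4 619.9 z 56.9
   -76 3 s 616.6 615.6 618.1 z 58.4
 button 3 [0.5442173  0.35550119 0.06193141] -0.20212701277071957 -0.20172804412136847
```

```bash
cat >> h.py <<'E'
from scipy.spatial.transform import Rotation as R
YAW=np.deg2rad(16.65); EX=np.array([np.cos(YAW),np.sin(YAW),0]); EY=np.array([-EX[1],EX[0],0])
def pose():
    o=readout.get_obs(); q=np.array(o['ee_rot']); return np.array(o['tcp_pos']),R.from_quat(q[[1,2,3,0]]),o
def goto(u,v,z,ydir=None):
    """tool x down, tool y along ydir (either sign, nearest)"""
    p,r,o=pose(); t=u*EX+v*EY+np.array([0,0,z])
    M=r.as_matrix(); d=M.T@(t-p)
    print('t',round(o['time'],2),'uvz',(p@EX).round(4),(p@EY).round(4),p[2].round(4),'F',np.round(o['contact_force'],1),'Frest',np.round([o['contact_force']@EX,o['contact_force']@EY],1),'w',round(o['gripper_width'],4))
    print('shift mm tool',(d*1000).round(1),'units',(d/.3).round(3))
    if ydir is not None:
        yd=np.array(ydir); yd=yd/np.linalg.norm(yd)
        for s in(1,-1):
            y=yd*s; x=np.array([0,0,-1.]); G=np.stack([x,y,np.cross(x,y)],1)
            rv=R.from_matrix(M.T@G).as_rotvec(); print(' turn',s,np.rad2deg(rv).round(2),'units',(rv/(np.pi/2)).round(4))
E
python3 - <<'E'
from h import *
p,r,o=pose(); print(r.as_matrix().round(3))
goto(.604,-.2572,.25,EX)
goto(.604,-.2572,.25,EY)
E
```

```text
[[-0.001  0.329 -0.944]
 [ 0.001 -0.944 -0.329]
 [-1.    -0.002  0.   ]]
t 0.1 uvz 0.0287 -0.6489 0.2519 F [-0.9  0.3  0.3] Frest [-0.8  0.6] w 0.0879
shift mm tool [   2.4 -365.8 -592.1] units [ 0.008 -1.219 -1.974]
 turn 1 [-8.746e+01 -6.000e-02  7.000e-02] units [-9.718e-01 -7.000e-04  8.000e-04]
 turn -1 [9.254e+01 8.000e-02 6.000e-02] units [1.0282e+00 8.0000e-04 7.0000e-04]
t 0.1 uvz 0.0287 -0.6489 0.2519 F [-0.9  0.3  0.3] Frest [-0.8  0.6] w 0.0879
shift mm tool [   2.4 -365.8 -592.1] units [ 0.008 -1.219 -1.974]
 turn 1 [-1.7746e+02 -1.3000e-01  1.0000e-02] units [-1.9718e+00 -1.5000e-03  1.0000e-04]
 turn -1 [2.54 0.01 0.09] units [0.0282 0.0001 0.001 ]
```

Call:
arm_command:
  plan:
    - {"ty":-0.068,"tz":-0.11,"grip":0.5}
    - {"ty":-0.068,"tz":-0.11,"grip":0.5}
    - {"ty":-0.068,"tz":-0.11,"grip":0.5}
    - {"ty":-0.068,"tz":-0.11,"grip":0.5}
    - {"ty":-0.068,"tz":-0.11,"grip":0.5}
    - {"ty":-0.068,"tz":-0.11,"grip":0.5}
    - {"ty":-0.068,"tz":-0.11,"grip":0.5}
    - {"ty":-0.068,"tz":-0.11,"grip":0.5}
    - {"ty":-0.068,"tz":-0.11,"grip":0.5}
    - {"ty":-0.068,"tz":-0.11,"grip":0.5}
    - {"ty":-0.068,"tz":-0.11,"grip":0.5}
    - {"ty":-0.068,"tz":-0.11,"grip":0.5}
    - {"ty":-0.068,"tz":-0.11,"grip":0.5}
    - {"ty":-0.068,"tz":-0.11,"grip":0.5}
    - {"ty":-0.068,"tz":-0.11,"grip":0.5}
    - {"ty":-0.068,"tz":-0.11,"grip":0.5}
    - {"ty":-0.068,"tz":-0.11,"grip":0.5}
    - {"ty":-0.068,"tz":-0.11,"grip":0.5}

```text
invalid input at $.plan[0]: expected keys tx, ty, tz, ax, ay, az, grip
```

```bash
python3 - <<'E'
from h import *
print(pose()[2]['joint_positions'].round(3))
goto(.604,-.2572,.25,EX)
E
```

```text
[ 1.17   0.537 -0.004  1.539  0.003  1.067 -0.071]
t 0.1 uvz 0.0287 -0.6489 0.2519 F [-0.9  0.3  0.3] Frest [-0.8  0.6] w 0.0879
shift mm tool [   2.4 -365.8 -592.1] units [ 0.008 -1.219 -1.974]
 turn 1 [-8.746e+01 -6.000e-02  7.000e-02] units [-9.718e-01 -7.000e-04  8.000e-04]
 turn -1 [9.254e+01 8.000e-02 6.000e-02] units [1.0282e+00 8.0000e-04 7.0000e-04]
```

All seven keys are needed in every row.

Call:
arm_command:
  plan:
    - {"tx":0,"ty":-0.068,"tz":-0.11,"ax":0,"ay":0,"az":0,"grip":0.5}
    - {"tx":0,"ty":-0.068,"tz":-0.11,"ax":0,"ay":0,"az":0,"grip":0.5}
    - {"tx":0,"ty":-0.068,"tz":-0.11,"ax":0,"ay":0,"az":0,"grip":0.5}
    - {"tx":0,"ty":-0.068,"tz":-0.11,"ax":0,"ay":0,"az":0,"grip":0.5}
    - {"tx":0,"ty":-0.068,"tz":-0.11,"ax":0,"ay":0,"az":0,"grip":0.5}
    - {"tx":0,"ty":-0.068,"tz":-0.11,"ax":0,"ay":0,"az":0,"grip":0.5}
    - {"tx":0,"ty":-0.068,"tz":-0.11,"ax":0,"ay":0,"az":0,"grip":0.5}
    - {"tx":0,"ty":-0.068,"tz":-0.11,"ax":0,"ay":0,"az":0,"grip":0.5}
    - {"tx":0,"ty":-0.068,"tz":-0.11,"ax":0,"ay":0,"az":0,"grip":0.5}
    - {"tx":0,"ty":-0.068,"tz":-0.11,"ax":0,"ay":0,"az":0,"grip":0.5}
    - {"tx":0,"ty":-0.068,"tz":-0.11,"ax":0,"ay":0,"az":0,"grip":0.5}
    - {"tx":0,"ty":-0.068,"tz":-0.11,"ax":0,"ay":0,"az":0,"grip":0.5}

```text
time: 1.1
tcp_pos: [0.5096, -0.2456, 0.2454]
ee_rot: [-0.11, -0.694, -0.112, 0.702]
contact_force: [0.1, -1.6, 1.0]
gripper_width: 0.0443
```

```bash
python3 - <<'E'
from h import *
print(pose()[2]['joint_positions'].round(3))
goto(.604,-.2572,.25,EX)
E
```

```text
[ 0.479  0.412 -0.144  1.759  0.073  0.987 -0.951]
t 1.1 uvz 0.4179 -0.3813 0.2454 F [ 0.1 -1.6  1. ] Frest [-0.4 -1.5] w 0.0443
shift mm tool [  -6.1 -119.7 -188.9] units [-0.02  -0.399 -0.63 ]
 turn 1 [-88.65   0.28   0.66] units [-0.985   0.0031  0.0074]
 turn -1 [91.35  0.67 -0.28] units [ 1.015   0.0074 -0.0032]
```

Call:
arm_command:
  plan:
    - {"tx":0,"ty":-0.067,"tz":-0.105,"ax":0,"ay":0,"az":0,"grip":0.5}
    - {"tx":0,"ty":-0.067,"tz":-0.105,"ax":0,"ay":0,"az":0,"grip":0.5}
    - {"tx":0,"ty":-0.067,"tz":-0.105,"ax":0,"ay":0,"az":0,"grip":0.5}
    - {"tx":0,"ty":-0.067,"tz":-0.105,"ax":0,"ay":0,"az":0,"grip":0.5}
    - {"tx":0,"ty":-0.067,"tz":-0.105,"ax":0,"ay":0,"az":0,"grip":0.5}
    - {"tx":0,"ty":0,"tz":0,"ax":-0.077,"ay":0,"az":0,"grip":0.5}
    - {"tx":0,"ty":0,"tz":0,"ax":-0.077,"ay":0,"az":0,"grip":0.5}
    - {"tx":0,"ty":0,"tz":0,"ax":-0.077,"ay":0,"az":0,"grip":0.5}
    - {"tx":0,"ty":0,"tz":0,"ax":-0.077,"ay":0,"az":0,"grip":0.5}
    - {"tx":0,"ty":0,"tz":0,"ax":-0.077,"ay":0,"az":0,"grip":0.5}
    - {"tx":0,"ty":0,"tz":0,"ax":-0.077,"ay":0,"az":0,"grip":0.5}
    - {"tx":0,"ty":0,"tz":0,"ax":-0.077,"ay":0,"az":0,"grip":0.5}
    - {"tx":0,"ty":0,"tz":0,"ax":-0.077,"ay":0,"az":0,"grip":0.5}
    - {"tx":0,"ty":0,"tz":0,"ax":-0.077,"ay":0,"az":0,"grip":0.5}
    - {"tx":0,"ty":0,"tz":0,"ax":-0.077,"ay":0,"az":0,"grip":0.5}
    - {"tx":0,"ty":0,"tz":0,"ax":-0.077,"ay":0,"az":0,"grip":0.5}

```text
time: 2.43
tcp_pos: [0.6342, -0.0758, 0.2364]
ee_rot: [0.521, 0.466, 0.537, -0.472]
contact_force: [-0.2, -0.5, -0.4]
gripper_width: 0.0441
```

```bash
python3 - <<'E'
from h import *
print(pose()[2]['joint_positions'].round(3))
goto(.604,-.2572,.147,EX)
E
```

```text
[ 0.384  0.596 -0.49   1.543  0.29   1.1   -0.052]
t 2.43 uvz 0.5859 -0.2543 0.2364 F [-0.2 -0.5 -0.4] Frest [-0.3 -0.4] w 0.0441
shift mm tool [89.  20.1  0.8] units [0.297 0.067 0.003]
 turn 1 [-9.75 -0.76  1.12] units [-0.1083 -0.0084  0.0124]
 turn -1 [170.24   1.66   1.13] units [1.8915 0.0185 0.0125]
```

Call:
arm_command:
  plan:
    - {"tx":0,"ty":0.035,"tz":0,"ax":-0.06,"ay":-0.004,"az":0.007,"grip":0.5}
    - {"tx":0,"ty":0.035,"tz":0,"ax":-0.055,"ay":-0.004,"az":0.006,"grip":0.5}
    - {"tx":0,"ty":0,"tz":0,"ax":0,"ay":0,"az":0,"grip":0.5}

```text
time: 2.68
tcp_pos: [0.6542, -0.0731, 0.2344]
ee_rot: [0.571, 0.415, 0.573, -0.416]
contact_force: [0.7, 0.2, 0.5]
gripper_width: 0.044
```

```bash
python3 - <<'E'
from h import *
goto(.604,-.2572,.147,EX)
E
```

```text
t 2.68 uvz 0.6058 -0.2575 0.2344 F [0.7 0.2 0.5] Frest [0.7 0. ] w 0.044
shift mm tool [87.4 -1.7 -0.2] units [ 0.291 -0.006 -0.001]
 turn 1 [ 1.38 -0.07  0.08] units [ 0.0153 -0.0008  0.0009]
 turn -1 [-1.7862e+02 -1.2000e-01 -1.1000e-01] units [-1.9847e+00 -1.4000e-03 -1.3000e-03]
```

Call:
arm_command:
  plan:
    - {"tx":0.1,"ty":-0.005,"tz":0,"ax":0.012,"ay":0,"az":0,"grip":0.5}
    - {"tx":0.1,"ty":0,"tz":0,"ax":0,"ay":0,"az":0,"grip":0.5}
    - {"tx":0.075,"ty":0,"tz":0,"ax":0,"ay":0,"az":0,"grip":0.5}
    - {"tx":0.01,"ty":0,"tz":0,"ax":0,"ay":0,"az":0,"grip":0.5}

```text
time: 3.02
tcp_pos: [0.6529, -0.0741, 0.1474]
ee_rot: [0.565, 0.425, 0.566, -0.424]
contact_force: [-0.9, 0.4, -0.7]
gripper_width: 0.0441
```

```bash
python3 - <<'E'
from h import *
goto(.604,-.2572,.147,EX)
E
```

```text
t 3.02 uvz 0.6042 -0.2581 0.1474 F [-0.9  0.4 -0.7] Frest [-0.7  0.6] w 0.0441
shift mm tool [ 0.4 -0.3 -0.9] units [ 0.001 -0.001 -0.003]
 turn 1 [-0.43 -0.04 -0.03] units [-0.0047 -0.0005 -0.0004]
 turn -1 [ 1.7957e+02 -5.0000e-02  6.0000e-02] units [ 1.9953e+00 -6.0000e-04  7.0000e-04]
```

Now I close on the post.

Call:
arm_command:
  plan:
    - {"tx":0,"ty":0,"tz":0,"ax":0,"ay":0,"az":0,"grip":1}
    - {"tx":0,"ty":0,"tz":0,"ax":0,"ay":0,"az":0,"grip":1}
    - {"tx":0,"ty":0,"tz":0,"ax":0,"ay":0,"az":0,"grip":1}
    - {"tx":0,"ty":0,"tz":0,"ax":0,"ay":0,"az":0,"grip":1}
    - {"tx":0,"ty":0,"tz":0,"ax":0,"ay":0,"az":0,"grip":1}
  squeeze: 15

```text
time: 3.43
tcp_pos: [0.6522, -0.0745, 0.1496]
ee_rot: [0.564, 0.426, 0.565, -0.426]
contact_force: [-0.6, 0.4, -6.7]
gripper_width: 0.0147
```

```bash
python3 - <<'E'
from h import *
goto(.569,-.2572,.147,EX)
E
```

```text
t 3.43 uvz 0.6035 -0.2583 0.1496 F [-0.6  0.4 -6.7] Frest [-0.4  0.6] w 0.0147
shift mm tool [  2.6 -34.5  -0.6] units [ 0.009 -0.115 -0.002]
 turn 1 [-0.73 -0.04  0.06] units [-0.0082 -0.0005  0.0006]
 turn -1 [1.7927e+02 9.0000e-02 6.0000e-02] units [1.9918e+00 1.0000e-03 7.0000e-04]
```

Call:
arm_command:
  plan:
    - {"tx":0.004,"ty":-0.03,"tz":0,"ax":0,"ay":0,"az":0,"grip":1}
    - {"tx":0.004,"ty":-0.03,"tz":0,"ax":0,"ay":0,"az":0,"grip":1}
    - {"tx":0,"ty":-0.03,"tz":0,"ax":0,"ay":0,"az":0,"grip":1}
    - {"tx":0,"ty":-0.02,"tz":0,"ax":0,"ay":0,"az":0,"grip":1}
    - {"tx":0,"ty":0,"tz":0,"ax":0,"ay":0,"az":0,"grip":1}
  squeeze: 15

```text
time: 3.85
tcp_pos: [0.6264, -0.0822, 0.1506]
ee_rot: [0.569, 0.431, 0.56, -0.421]
contact_force: [0.1, 0.2, -6.8]
gripper_width: 0.0146
```

```bash
python3 - <<'E'
from h import *
goto(.569,-.2572,.147,EX)
snap('scene','s1');snap('top','t1')
E
```

```text
t 3.85 uvz 0.5766 -0.2582 0.1506 F [ 0.1  0.2 -6.8] Frest [0.2 0.1] w 0.0146
shift mm tool [ 3.5 -7.7 -0.9] units [ 0.012 -0.026 -0.003]
 turn 1 [-0.72  0.1  -1.06] units [-0.008   0.0011 -0.0118]
 turn -1 [ 1.7927e+02 -1.6600e+00 -1.5000e-01] units [ 1.9919e+00 -1.8400e-02 -1.7000e-03]
```

Call:
arm_command:
  plan:
    - {"tx":0.008,"ty":-0.015,"tz":0,"ax":0,"ay":0,"az":-0.006,"grip":1}
    - {"tx":0.008,"ty":-0.014,"tz":0,"ax":0,"ay":0,"az":-0.005,"grip":1}
    - {"tx":0,"ty":0,"tz":0,"ax":0,"ay":0,"az":0,"grip":1}
  squeeze: 15

```text
time: 4.2
tcp_pos: [0.6232, -0.0831, 0.1498]
ee_rot: [0.568, 0.428, 0.562, -0.424]
contact_force: [-3.7, -0.7, -7.3]
gripper_width: 0.0148
```

```bash
python3 - <<'E'
from h import *
goto(.569,-.2572,.147,EX)
im,d=snap('scene','s2');im2,d2=snap('top','t2')
a=cv2.resize(im[165:265,225:345],(480,400),interpolation=cv2.INTER_CUBIC)
b=cv2.resize(im2[155:255,320:400],(320,400),interpolation=cv2.INTER_CUBIC)
cv2.imwrite('pics/c2.png',cv2.cvtColor(np.hstack([a,b]),cv2.COLOR_RGB2BGR))
for cn,im,d in(('scene',im,d),('top',im2,d2)):
    d=d.astype(float); P=pts(cn,d); V=P@EY;U=P@EX; r=im.astype(int); 
    m=(np.abs(V+.257)<.012)&(P[...,2]>.118)&(P[...,2]<.13)&(r[...,0]-r[...,1]>35)&(U>.5)&(U<.62)
    print(cn,m.sum(),np.sort(U[m]).round(4)[:20])
E
```

```text
t 4.2 uvz 0.5732 -0.2582 0.1498 F [-3.7 -0.7 -7.3] Frest [-3.8  0.3] w 0.0148
shift mm tool [ 2.7 -4.3 -0.9] units [ 0.009 -0.014 -0.003]
 turn 1 [-0.68  0.21 -0.55] units [-0.0075  0.0023 -0.0061]
 turn -1 [179.32  -0.86  -0.33] units [ 1.9924 -0.0095 -0.0036]
scene 5 [0.5205 0.5206 0.5212 0.5213 0.5214]
top 0 []
```

View pics/c2.png

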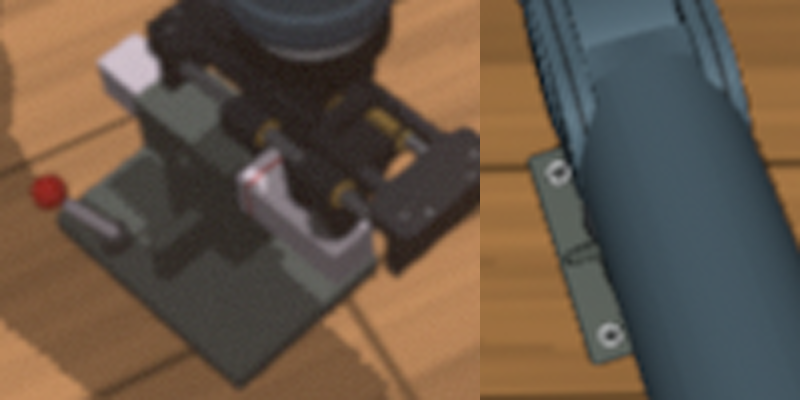

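The red line is now about 4 mm outside the mouth (crop about (262,175)), which fits the TCP estimate of +4 mm. I'll nudge the bar in a bit more.

Call:
arm_command:
  plan:
    - {"tx":0.008,"ty":-0.024,"tz":0.002,"ax":0,"ay":0,"az":-0.004,"grip":1}
    - {"tx":0.004,"ty":-0.01,"tz":0,"ax":0,"ay":0,"az":0,"grip":1}
  squeeze: 15

```text
time: 4.47
tcp_pos: [0.6188, -0.0844, 0.1495]
ee_rot: [0.569, 0.429, 0.56, -0.422]
contact_force: [3.9, -0.6, -2.2]
gripper_width: 0.0148
```

```bash
python3 - <<'E'
from h import *
goto(.569,-.2572,.147,EX)
E
```

```text
t 4.47 uvz 0.5686 -0.2582 0.1495 F [ 3.9 -0.6 -2.2] Frest [ 3.6 -1.7] w 0.0148
shift mm tool [ 2.5  0.3 -1. ] units [ 0.008  0.001 -0.003]
 turn 1 [-0.61  0.26 -0.87] units [-0.0068  0.0029 -0.0097]
 turn -1 [179.38  -1.36  -0.41] units [ 1.9931 -0.0151 -0.0046]
```

Call:
arm_command:
  plan:
    - {"tx":0,"ty":0,"tz":0,"ax":0,"ay":0,"az":0,"grip":1}
    - {"tx":0,"ty":0,"tz":0,"ax":0,"ay":0,"az":0,"grip":0.6}
    - {"tx":0,"ty":0,"tz":0,"ax":0,"ay":0,"az":0,"grip":0.6}
    - {"tx":0,"ty":0,"tz":0,"ax":0,"ay":0,"az":0,"grip":0.6}
    - {"tx":-0.1,"ty":0,"tz":0,"ax":0,"ay":0,"az":0,"grip":0.55}
    - {"tx":-0.1,"ty":0,"tz":0,"ax":0,"ay":0,"az":0,"grip":0.55}

```text
time: 4.97
tcp_pos: [0.6121, -0.0856, 0.2038]
ee_rot: [0.565, 0.425, 0.565, -0.426]
contact_force: [-0.1, -0.1, 1.2]
gripper_width: 0.0398
```

```bash
python3 - <<'E'
from h import *
print(pose()[2]['joint_positions'].round(3))
# pin along v: t axis with w~ -EY
for cn in ('top','scene'):
    z=np.load('pics/%s0.npz'%cn); im,d=z['im'],z['d'].astype(float); P=pts(cn,d); U=P@EX;V=P@EY
    hsv=cv2.cvtColor(im,cv2.COLOR_RGB2HSV)
    m=(P[...,0]>.45)&(P[...,0]<.75)&(P[...,1]>.1)&(P[...,1]<.4)&(P[...,2]>.04)&(hsv[...,1]<70)
    sh=m&(V<V[m].max()-.03)&(P[...,2]>.054)
    A=np.polyfit(V[sh],U[sh],1); print(cn,'slope deg',np.rad2deg(np.arctan(A[0])),'u at mid',U[sh].mean())
    h=m&(P[...,2]>.062); print(' handle>62: V',np.percentile(V[h],[0,5,50,95,100]).round(4),'U',U[h].mean().round(4))
    print(' V ext',V[m].min(),V[m].max())
    r=(P[...,0]>.45)&(P[...,0]<.75)&(P[...,1]>.1)&(P[...,1]<.4)&((hsv[...,0]<8)|(hsv[...,0]>170))&(hsv[...,1]>150)&(P[...,2]>.03)
    print(' button V',np.percentile(V[r],[0,50,100]).round(4),U[r].mean().round(4))
goto(.62,.16,.25,EY)
E
```

```text
[ 0.432  0.592 -0.52   1.646  0.338  0.994  0.079]
top slope deg 0.21876877437255554 u at mid 0.6192468085470562
 handle>62: V [0.1213 0.1597 0.1649 0.1714 0.1775] U 0.6193
 V ext 0.05947075724070631 0.17879101514827692
 button V [0.1777 0.1823 0.1844] 0.6186
scene slope deg 1.3630719197830623 u at mid 0.6187775182421716
 handle>62: V [0.1202 0.1586 0.1633 0.1732 0.1787] U 0.6194
 V ext 0.0599657822843051 0.18449812730125903
 button V [0.1844 0.1846 0.1849] 0.6233
t 4.97 uvz 0.5619 -0.2574 0.2038 F [-0.1 -0.1  1.2] Frest [-0.2 -0.1] w 0.0398
shift mm tool [ -46.2   53.4 -418. ] units [-0.154  0.178 -1.393]
 turn 1 [-9.063e+01 -0.000e+00  2.000e-02] units [-1.007e+00 -0.000e+00  2.000e-04]
 turn -1 [8.937e+01 2.000e-02 0.000e+00] units [9.93e-01 2.00e-04 0.00e+00]
```

Call:
arm_command:
  plan:
    - {"tx":-0.09,"ty":0.02,"tz":-0.1,"ax":0,"ay":0,"az":0,"grip":0.55}
    - {"tx":-0.06,"ty":0.02,"tz":-0.12,"ax":0,"ay":0,"az":0,"grip":0.55}
    - {"tx":0,"ty":0.02,"tz":-0.13,"ax":0,"ay":0,"az":0,"grip":0.55}
    - {"tx":0,"ty":0.02,"tz":-0.13,"ax":0,"ay":0,"az":0,"grip":0.55}
    - {"tx":0,"ty":0.02,"tz":-0.13,"ax":0,"ay":0,"az":0,"grip":0.55}
    - {"tx":0,"ty":0.02,"tz":-0.13,"ax":0,"ay":0,"az":0,"grip":0.55}
    - {"tx":0,"ty":0.02,"tz":-0.13,"ax":0,"ay":0,"az":0,"grip":0.55}
    - {"tx":0,"ty":0.02,"tz":-0.13,"ax":0,"ay":0,"az":0,"grip":0.55}
    - {"tx":0,"ty":0.02,"tz":-0.13,"ax":0,"ay":0,"az":0,"grip":0.55}
    - {"tx":0,"ty":0.02,"tz":-0.13,"ax":0,"ay":0,"az":0,"grip":0.55}
    - {"tx":0,"ty":0.02,"tz":-0.13,"ax":0,"ay":0,"az":0,"grip":0.55}

```text
time: 5.88
tcp_pos: [0.5681, 0.334, 0.2541]
ee_rot: [0.564, 0.431, 0.554, -0.435]
contact_force: [1.2, 0.0, 0.9]
gripper_width: 0.0397
```

```bash
python3 - <<'E'
from h import *
print(pose()[2]['joint_positions'].round(3))
goto(.6193,.1715,.15,EY)
im,d=snap('scene','s3');im2,d2=snap('top','t3')
a=cv2.resize(im[165:265,225:345],(480,400),interpolation=cv2.INTER_CUBIC)
b=cv2.resize(im2[155:255,320:400],(320,400),interpolation=cv2.INTER_CUBIC)
cv2.imwrite('pics/c3.png',cv2.cvtColor(np.hstack([a,b]),cv2.COLOR_RGB2BGR))
for cn,im,d in(('scene',im,d),('top',im2,d2)):
    d=d.astype(float); P=pts(cn,d); V=P@EY;U=P@EX; r=im.astype(int); 
    m=(np.abs(V+.257)<.012)&(P[...,2]>.116)&(P[...,2]<.13)&(r[...,0]-r[...,1]>25)&(U>.5)&(U<.62)
    print(cn,m.sum(),np.sort(U[m]).round(4)[:20])
    m=(np.abs(V+.257)<.02)&(P[...,2]>.16)&(P[...,2]<.18)&(U>.5)&(U<.62); print(' post',m.sum(),U[m].mean(),V[m].mean())
    m=(np.abs(V+.257)<.02)&(P[...,2]>.1)&(P[...,2]<.14)&(U>.4)&(U<.66); print(' ext',U[m].min(),U[m].max())
E
```

```text
[-0.23   0.619 -0.575  1.484  0.37   1.148 -0.622]
t 5.88 uvz 0.64 0.1572 0.2541 F [1.2 0.  0.9] Frest [ 1.2 -0.3] w 0.0397
shift mm tool [103.8 -21.6 -14.9] units [ 0.346 -0.072 -0.05 ]
 turn 1 [-92.2    0.81   0.47] units [-1.0244  0.0091  0.0053]
 turn -1 [87.8   0.47 -0.81] units [ 0.9756  0.0052 -0.009 ]
scene 25 [0.5121 0.5122 0.5128 0.5131 0.5132 0.5134 0.5145 0.5147 0.5147 0.5152
 0.5155 0.5159 0.5161 0.5163 0.5164 0.5167 0.5172 0.5176 0.5177 0.5177]
 post 53 0.5691981969280839 -0.25830015735749456
 ext 0.40017753448357335 0.5868258908810291
top 13 [0.5163 0.5171 0.5175 0.5181 0.5181 0.5183 0.5191 0.5191 0.5192 0.52
 0.5201 0.5209 0.521 ]
 post 25 0.5701285709591032 -0.2573637785069499
 ext 0.40018159131647296 0.5882021511292278
```

View pics/c3.png

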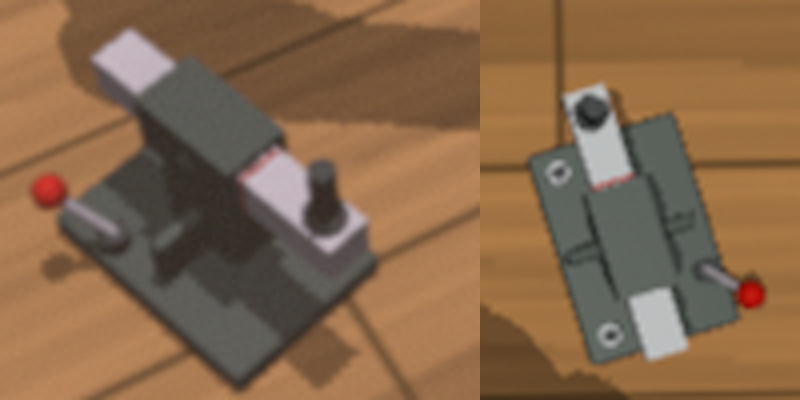

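The red line now sits just outside the mouth (scene crop (262,160), top crop (613,182)). The post moved 34 mm, and its position puts the hole within about 2 mm of alignment. Next I turn for the pin.

Call:
arm_command:
  plan:
    - {"tx":0,"ty":-0.036,"tz":-0.025,"ax":0,"ay":0.009,"az":0.005,"grip":0.55}
    - {"tx":0,"ty":-0.036,"tz":-0.025,"ax":0,"ay":0,"az":0,"grip":0.55}
    - {"tx":0,"ty":0,"tz":0,"ax":-0.0788,"ay":0,"az":0,"grip":0.55}
    - {"tx":0,"ty":0,"tz":0,"ax":-0.0788,"ay":0,"az":0,"grip":0.55}
    - {"tx":0,"ty":0,"tz":0,"ax":-0.0788,"ay":0,"az":0,"grip":0.55}
    - {"tx":0,"ty":0,"tz":0,"ax":-0.0788,"ay":0,"az":0,"grip":0.55}
    - {"tx":0,"ty":0,"tz":0,"ax":-0.0788,"ay":0,"az":0,"grip":0.55}
    - {"tx":0,"ty":0,"tz":0,"ax":-0.0788,"ay":0,"az":0,"grip":0.55}
    - {"tx":0,"ty":0,"tz":0,"ax":-0.0788,"ay":0,"az":0,"grip":0.55}
    - {"tx":0,"ty":0,"tz":0,"ax":-0.0788,"ay":0,"az":0,"grip":0.55}
    - {"tx":0,"ty":0,"tz":0,"ax":-0.0788,"ay":0,"az":0,"grip":0.55}
    - {"tx":0,"ty":0,"tz":0,"ax":-0.0788,"ay":0,"az":0,"grip":0.55}
    - {"tx":0,"ty":0,"tz":0,"ax":-0.0788,"ay":0,"az":0,"grip":0.55}
    - {"tx":0,"ty":0,"tz":0,"ax":-0.0788,"ay":0,"az":0,"grip":0.55}
    - {"tx":0,"ty":0,"tz":0,"ax":-0.04,"ay":0,"az":0,"grip":0.55}
    - {"tx":0,"ty":0,"tz":0,"ax":0,"ay":0,"az":0,"grip":0.55}

```text
time: 7.32
tcp_pos: [0.5341, 0.3391, 0.2522]
ee_rot: [0.702, -0.098, 0.699, 0.09]
contact_force: [0.1, 0.0, -0.6]
gripper_width: 0.0397
```

```bash
python3 - <<'E'
from h import *
print(pose()[2]['joint_positions'].round(3))
goto(.6193,.1715,.12,EY)
E
```

```text
[-0.038  0.691 -0.935  1.548  0.593  1.209  0.756]
t 7.32 uvz 0.6089 0.1719 0.2522 F [ 0.1  0.  -0.6] Frest [ 0.1 -0. ] w 0.0397
shift mm tool [132.2   1.6  10. ] units [0.441 0.005 0.033]
 turn 1 [-1.35  0.16  0.73] units [-0.015   0.0018  0.0081]
 turn -1 [178.64   1.14  -0.26] units [ 1.9849  0.0126 -0.0028]
```

Call:
arm_command:
  plan:
    - {"tx":0.11,"ty":0.003,"tz":0.02,"ax":-0.013,"ay":0.001,"az":0.007,"grip":0.55}
    - {"tx":0.11,"ty":0,"tz":0.013,"ax":0,"ay":0,"az":0,"grip":0.55}
    - {"tx":0.11,"ty":0,"tz":0,"ax":0,"ay":0,"az":0,"grip":0.55}
    - {"tx":0.11,"ty":0,"tz":0,"ax":0,"ay":0,"az":0,"grip":0.55}
    - {"tx":0,"ty":0,"tz":0,"ax":0,"ay":0,"az":0,"grip":0.55}

```text
time: 7.73
tcp_pos: [0.5467, 0.3396, 0.1186]
ee_rot: [0.703, -0.097, 0.698, 0.095]
contact_force: [-0.3, -1.4, 0.0]
gripper_width: 0.0399
```

```bash
python3 - <<'E'
from h import *
print(pose()[2]['joint_positions'].round(3))
goto(.6193,.1715,.072,EY)
E
```

```text
[-0.087  0.849 -0.833  1.616  0.726  1.007  0.687]
t 7.73 uvz 0.6211 0.1687 0.1186 F [-0.3 -1.4  0. ] Frest [-0.7 -1.2] w 0.0399
shift mm tool [46.6  3.  -2.2] units [ 0.155  0.01  -0.007]
 turn 1 [-1.02  0.41  0.26] units [-0.0113  0.0045  0.0029]
 turn -1 [178.98   0.41  -0.63] units [ 1.9887  0.0046 -0.007 ]
```

Call:
arm_command:
  plan:
    - {"tx":0.03,"ty":0.01,"tz":-0.007,"ax":-0.011,"ay":0.004,"az":0.003,"grip":0.55}
    - {"tx":0.03,"ty":0,"tz":0,"ax":0,"ay":0,"az":0,"grip":0.55}
    - {"tx":0,"ty":0,"tz":0,"ax":0,"ay":0,"az":0,"grip":0.55}

```text
time: 7.98
tcp_pos: [0.5442, 0.3417, 0.1016]
ee_rot: [0.7, -0.101, 0.699, 0.101]
contact_force: [0.2, 0.6, 0.7]
gripper_width: 0.0397
```

```bash
python3 - <<'E'
from h import *
goto(.6193,.1715,.072,EY)
E
```

```text
t 7.98 uvz 0.6193 0.1715 0.1016 F [0.2 0.6 0.7] Frest [0.3 0.6] w 0.0397
shift mm tool [29.6  0.  -0. ] units [ 0.099  0.    -0.   ]
 turn 1 [-0.16  0.05  0.02] units [-0.0017  0.0006  0.0002]
 turn -1 [ 1.7984e+02  3.0000e-02 -8.0000e-02] units [ 1.9983e+00  3.0000e-04 -9.0000e-04]
```

Call:
arm_command:
  plan:
    - {"tx":0.035,"ty":0,"tz":0,"ax":0,"ay":0,"az":0,"grip":0.55}
    - {"tx":0.035,"ty":0,"tz":0,"ax":0,"ay":0,"az":0,"grip":0.55}
    - {"tx":0.025,"ty":0,"tz":0,"ax":0,"ay":0,"az":0,"grip":0.55}
    - {"tx":0.003,"ty":0,"tz":0,"ax":0,"ay":0,"az":0,"grip":0.55}

```text
time: 8.32
tcp_pos: [0.5465, 0.3436, 0.0741]
ee_rot: [0.702, -0.1, 0.697, 0.102]
contact_force: [-1.0, -0.0, -0.6]
gripper_width: 0.0393
```

```bash
python3 - <<'E'
from h import *
goto(.6193,.1715,.072,EY)
im,d=snap('scene','s4');im2,d2=snap('top','t4')
a=cv2.resize(im[110:210,370:480],(440,400),interpolation=cv2.INTER_CUBIC)
b=cv2.resize(im2[165:255,180:270],(360,400),interpolation=cv2.INTER_CUBIC)
cv2.imwrite('pics/c4.png',cv2.cvtColor(np.hstack([a,b]),cv2.COLOR_RGB2BGR))
E
```

```text
t 8.32 uvz 0.622 0.1726 0.0741 F [-1.  -0.  -0.6] Frest [-0.9  0.3] w 0.0393
shift mm tool [ 2.1 -1.1 -2.7] units [ 0.007 -0.004 -0.009]
 turn 1 [-0.25  0.43 -0.1 ] units [-0.0027  0.0048 -0.0011]
 turn -1 [ 1.7975e+02 -1.5000e-01 -6.7000e-01] units [ 1.9972e+00 -1.7000e-03 -7.5000e-03]
```

View pics/c4.png

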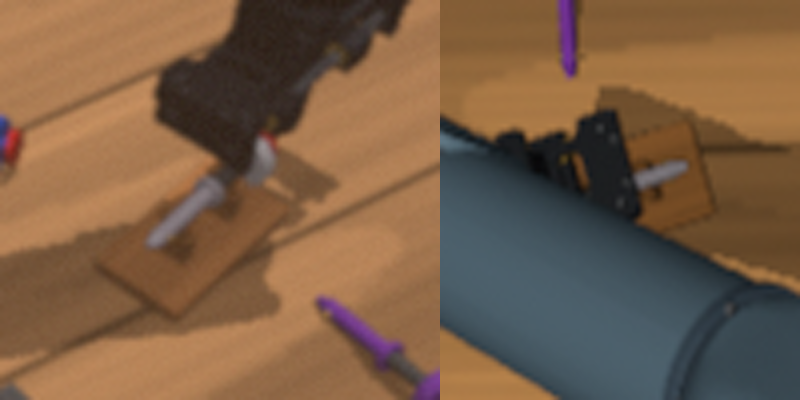

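The front finger stands over the neck, between the handle (crop (262,160)) and the collar (212,190). I'll make a small correction, then pinch.

Call:
arm_command:
  plan:
    - {"tx":0.008,"ty":-0.004,"tz":-0.009,"ax":-0.002,"ay":0.004,"az":0,"grip":0.55}
    - {"tx":0,"ty":0,"tz":0,"ax":0,"ay":0,"az":0,"grip":0.55}

```text
time: 8.58
tcp_pos: [0.5445, 0.3423, 0.0731]
ee_rot: [0.7, -0.101, 0.699, 0.103]
contact_force: [0.0, -0.2, -0.7]
gripper_width: 0.0398
```

```bash
python3 - <<'E'
from h import *
goto(.6193,.1715,.072,EY)
E
```

```text
t 8.58 uvz 0.6198 0.1719 0.0731 F [ 0.  -0.2 -0.7] Frest [-0.  -0.2] w 0.0398
shift mm tool [ 1.1 -0.4 -0.5] units [ 0.004 -0.001 -0.002]
 turn 1 [-0.04  0.12 -0.14] units [-0.0005  0.0014 -0.0016]
 turn -1 [179.96  -0.22  -0.19] units [ 1.9995 -0.0025 -0.0021]
```

Call:
arm_command:
  plan:
    - {"tx":0.006,"ty":0,"tz":-0.002,"ax":0,"ay":0,"az":0,"grip":0.65}
    - {"tx":0.003,"ty":0,"tz":0,"ax":0,"ay":0,"az":0,"grip":1}
    - {"tx":0.002,"ty":0,"tz":0,"ax":0,"ay":0,"az":0,"grip":1}
    - {"tx":0,"ty":0,"tz":0,"ax":0,"ay":0,"az":0,"grip":1}
  squeeze: 30

```text
time: 8.92
tcp_pos: [0.5445, 0.3419, 0.0705]
ee_rot: [0.701, -0.101, 0.699, 0.103]
contact_force: [-0.3, -3.1, 0.1]
gripper_width: 0.0171
```

```bash
python3 - <<'E'
from h import *
goto(.6193,.1685,.072,EY)
E
```

```text
t 8.92 uvz 0.6196 0.1715 0.0705 F [-0.3 -3.1  0.1] Frest [-1.2 -2.8] w 0.0171
shift mm tool [-1.5 -3.  -0.3] units [-0.005 -0.01  -0.001]
 turn 1 [-0.07  0.18 -0.11] units [-0.0008  0.002  -0.0012]
 turn -1 [ 1.7993e+02 -1.7000e-01 -2.9000e-01] units [ 1.9992e+00 -1.8000e-03 -3.2000e-03]
```

Width 17 mm (the gauge reads about 1.3 mm low) means the button is fully in. I'll lift and take a look.

Call:
arm_command:
  plan:
    - {"tx":-0.03,"ty":0,"tz":0,"ax":0,"ay":0,"az":0,"grip":1}
    - {"tx":-0.06,"ty":0,"tz":0,"ax":0,"ay":0,"az":0,"grip":1}
    - {"tx":-0.08,"ty":0,"tz":0,"ax":0,"ay":0,"az":0,"grip":1}
    - {"tx":-0.05,"ty":0,"tz":0,"ax":0,"ay":0,"az":0,"grip":1}
    - {"tx":0,"ty":0,"tz":0,"ax":0,"ay":0,"az":0,"grip":1}
  squeeze: 45

```text
time: 9.33
tcp_pos: [0.5428, 0.3413, 0.1388]
ee_rot: [0.699, -0.101, 0.7, 0.103]
contact_force: [0.4, 0.3, -1.5]
gripper_width: 0.0169
```

```bash
python3 - <<'E'
from h import *
print(pose()[2]['joint_positions'].round(3))
goto(.4773,-.10,.1305,EY)
im,d=snap('scene','s5')
a=cv2.resize(im[80:210,350:480],(600,600),interpolation=cv2.INTER_CUBIC)
cv2.imwrite('pics/c5.png',cv2.cvtColor(a,cv2.COLOR_RGB2BGR))
E
```

```text
[-0.073  0.828 -0.86   1.608  0.702  1.04   0.718]
t 9.33 uvz 0.6178 0.1715 0.1388 F [ 0.4  0.3 -1.5] Frest [0.5 0.2] w 0.0169
shift mm tool [   7.8 -271.5 -140.4] units [ 0.026 -0.905 -0.468]
 turn 1 [-0.03 -0.04 -0.12] units [-0.0003 -0.0005 -0.0014]
 turn -1 [ 1.7997e+02 -1.9000e-01  7.0000e-02] units [ 1.9997e+00 -2.1000e-03  8.0000e-04]
```

View pics/c5.png

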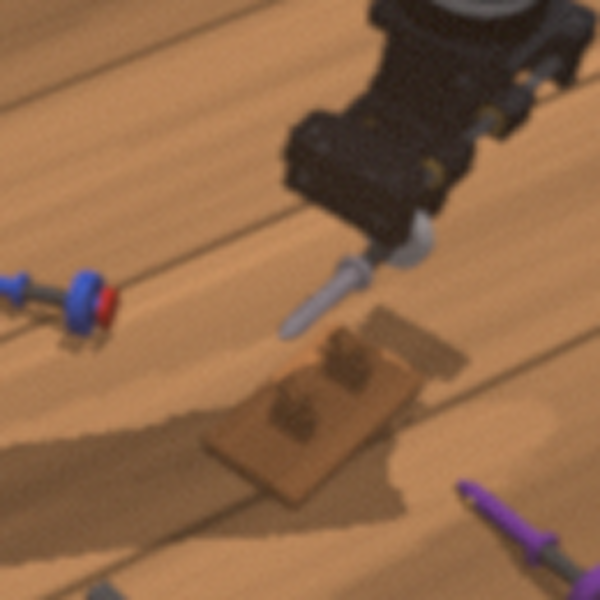

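The pin is held level, tip at crop (290,330), and out of the cradle. Next, move to staging in front of the hole.

Call:
arm_command:
  plan:
    - {"tx":0,"ty":-0.05,"tz":-0.025,"ax":0,"ay":0,"az":0,"grip":1}
    - {"tx":0,"ty":-0.08,"tz":-0.042,"ax":0,"ay":0,"az":0,"grip":1}
    - {"tx":0,"ty":-0.08,"tz":-0.042,"ax":0,"ay":0,"az":0,"grip":1}
    - {"tx":0,"ty":-0.08,"tz":-0.042,"ax":0,"ay":0,"az":0,"grip":1}
    - {"tx":0,"ty":-0.08,"tz":-0.042,"ax":0,"ay":0,"az":0,"grip":1}
    - {"tx":0,"ty":-0.08,"tz":-0.042,"ax":0,"ay":0,"az":0,"grip":1}
    - {"tx":0,"ty":-0.08,"tz":-0.042,"ax":0,"ay":0,"az":0,"grip":1}
    - {"tx":0,"ty":-0.08,"tz":-0.042,"ax":0,"ay":0,"az":0,"grip":1}
    - {"tx":0,"ty":-0.08,"tz":-0.042,"ax":0,"ay":0,"az":0,"grip":1}
    - {"tx":0,"ty":-0.03,"tz":-0.02,"ax":0,"ay":0,"az":0,"grip":1}
    - {"tx":0,"ty":0,"tz":0,"ax":0,"ay":0,"az":0,"grip":1}

```text
time: 10.3
tcp_pos: [0.486, 0.09, 0.1265]
ee_rot: [0.694, -0.102, 0.705, 0.104]
contact_force: [0.8, 0.9, -2.2]
gripper_width: 0.0166
```

```bash
python3 - <<'E'
from h import *
print(pose()[2]['joint_positions'].round(3))
goto(.4773,-.10,.1305,EY)
E
```

```text
[ 0.43   0.662 -0.912  1.988  0.691  0.854  0.993]
t 10.3 uvz 0.4914 -0.0531 0.1265 F [ 0.8  0.9 -2.2] Frest [1.  0.6] w 0.0166
shift mm tool [ -4.1 -46.9 -14.2] units [-0.014 -0.156 -0.047]
 turn 1 [ 0.12 -0.8  -0.32] units [ 0.0013 -0.0089 -0.0036]
 turn -1 [-179.88    0.51   -1.26] units [-1.9986  0.0056 -0.014 ]
```

Call:
arm_command:
  plan:
    - {"tx":-0.008,"ty":-0.05,"tz":-0.02,"ax":0.001,"ay":-0.005,"az":-0.002,"grip":1}
    - {"tx":-0.006,"ty":-0.05,"tz":-0.02,"ax":0,"ay":-0.004,"az":-0.002,"grip":1}
    - {"tx":0,"ty":-0.045,"tz":-0.007,"ax":0,"ay":0,"az":0,"grip":1}
    - {"tx":0,"ty":0,"tz":0,"ax":0,"ay":0,"az":0,"grip":1}

```text
time: 10.63
tcp_pos: [0.484, 0.045, 0.1287]
ee_rot: [0.699, -0.102, 0.7, 0.104]
contact_force: [-0.5, -0.6, -2.1]
gripper_width: 0.017
```

```bash
python3 - <<'E'
from h import *
goto(.4773,-.11,.1305,EY)
im,d=snap('scene','s6');im2,d2=snap('top','t6')
a=cv2.resize(im[130:230,240:360],(480,400),interpolation=cv2.INTER_CUBIC)
b=cv2.resize(im2[155:255,270:390],(480,400),interpolation=cv2.INTER_CUBIC)[:,:320]
cv2.imwrite('pics/c6.png',cv2.cvtColor(np.hstack([a,b]),cv2.COLOR_RGB2BGR))
E
```

```text
t 10.63 uvz 0.4766 -0.0956 0.1287 F [-0.5 -0.6 -2.1] Frest [-0.6 -0.4] w 0.017
shift mm tool [ -1.8 -14.4   0.6] units [-0.006 -0.048  0.002]
 turn 1 [ 0.12 -0.05 -0.14] units [ 0.0013 -0.0005 -0.0015]
 turn -1 [-1.7988e+02  2.1000e-01 -7.0000e-02] units [-1.9987e+00  2.4000e-03 -8.0000e-04]
```

View pics/c6.png

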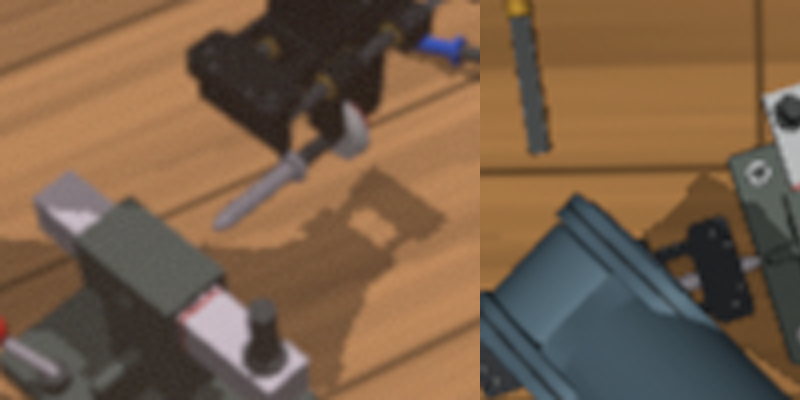

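```bash
cat > pinax.py <<'E'
from h import *
def pinax(cn,fn,vlo,vhi,ulo=.455,uhi=.50):
    z=np.load('pics/%s.npz'%fn); im,d=z['im'],z['d'].astype(float); P=pts(cn,d); U=P@EX;V=P@EY
    m=(U>ulo-.01)&(U<uhi+.01)&(V>vlo)&(V<vhi)&(P[...,2]>.09)&(P[...,2]<.13)
    K,E=cam(cn); c=-E[:3,:3].T@E[:3,3]
    q=P[m]; r=q-c; r/=np.linalg.norm(r,axis=1)[:,None]
    ax=-EY; rp=r-np.outer(r@ax,ax); rp/=np.linalg.norm(rp,axis=1)[:,None]
    # use lateral direction to select central pixels per axis: e = ax x rp
    e=np.cross(ax,rp.mean(0)); e/=np.linalg.norm(e)
    s=q@e
    mid=(np.percentile(s,3)+np.percentile(s,97))/2
    k=np.abs(s-mid)<.0025
    Q=q[k]+rp[k]*.006
    v=Q@EY;u=Q@EX
    a=np.polyfit(v,u,1);b=np.polyfit(v,Q[:,2],1)
    print(cn,m.sum(),k.sum(),'s width',np.ptp(s).round(4),'u mean',u.mean().round(4),'slope deg',np.rad2deg(a[0]).round(2),'z mean',Q[:,2].mean().round(4),'slope',np.rad2deg(b[0]).round(2),'vmin',V[m].min().round(4), 'v mean',v.mean().round(4))
E
python3 - <<'E'
from pinax import *
pinax('scene','s6',-.2,-.15)
pinax('top','t6',-.205,-.175)
E
```

```text
scene 97 41 s width 0.0119 u mean 0.4741 slope deg 0.2 z mean 0.1099 slope 0.4 vmin -0.1994 v mean -0.1747
top 14 8 s width 0.0091 u mean 0.4769 slope deg 1.87 z mean 0.1051 slope 39.13 vmin -0.2049 v mean -0.1985
```

Call:
arm_command:
  plan:
    - {"tx":-0.007,"ty":-0.02,"tz":0.003,"ax":0,"ay":0,"az":0,"grip":1}
    - {"tx":0,"ty":-0.03,"tz":0,"ax":0,"ay":0,"az":0,"grip":1}
    - {"tx":0,"ty":-0.005,"tz":0,"ax":0,"ay":0,"az":0,"grip":1}
    - {"tx":0,"ty":0,"tz":0,"ax":0,"ay":0,"az":0,"grip":1}

```text
time: 11.07
tcp_pos: [0.4904, 0.0362, 0.1314]
ee_rot: [0.699, -0.104, 0.699, 0.109]
contact_force: [0.3, 0.5, -1.6]
gripper_width: 0.0167
```

```bash
python3 - <<'E'
from pinax import *
goto(.4775,-.187,.1305,EY)
snap('scene','s7')
pinax('scene','s7',-.21,-.165)
E
```

```text
t 11.07 uvz 0.4802 -0.1059 0.1314 F [ 0.3  0.5 -1.6] Frest [0.4 0.4] w 0.0167
shift mm tool [  0.3 -81.1  -3.6] units [ 0.001 -0.27  -0.012]
 turn 1 [ 0.62  0.11 -0.42] units [ 0.0069  0.0013 -0.0047]
 turn -1 [-179.38    0.66    0.18] units [-1.9931  0.0073  0.002 ]
scene 89 39 s width 0.0117 u mean 0.4788 slope deg -0.19 z mean 0.1129 slope -1.1 vmin -0.21 v mean -0.1869
```

Call:
arm_command:
  plan:
    - {"tx":0,"ty":-0.015,"tz":-0.009,"ax":0.006,"ay":0,"az":-0.004,"grip":1}
    - {"tx":0,"ty":-0.01,"tz":0,"ax":0,"ay":0,"az":0,"grip":1}
    - {"tx":0,"ty":0,"tz":0,"ax":0,"ay":0,"az":0,"grip":1}
    - {"tx":0,"ty":0,"tz":0,"ax":0,"ay":0,"az":0,"grip":1}

```text
time: 11.45
tcp_pos: [0.4897, 0.028, 0.1313]
ee_rot: [0.7, -0.102, 0.699, 0.103]
contact_force: [0.0, 0.4, -1.6]
gripper_width: 0.0168
```

```bash
python3 - <<'E'
from pinax import *
goto(.4775,-.187,.1305,EY)
snap('scene','s8')
pinax('scene','s8',-.215,-.175)
E
```

```text
t 11.45 uvz 0.4772 -0.1135 0.1313 F [ 0.   0.4 -1.6] Frest [0.1 0.3] w 0.0168
shift mm tool [  0.8 -73.5   0.2] units [ 0.003 -0.245  0.001]
 turn 1 [ 0.06  0.11 -0.03] units [ 0.0007  0.0012 -0.0004]
 turn -1 [-1.7994e+02  5.0000e-02  1.7000e-01] units [-1.9993e+00  6.0000e-04  1.9000e-03]
scene 81 34 s width 0.0118 u mean 0.475 slope deg -0.02 z mean 0.1132 slope -0.09 vmin -0.2149 v mean -0.1954
```

Call:
arm_command:
  plan:
    - {"tx":0.003,"ty":-0.017,"tz":0,"ax":0,"ay":0,"az":0,"grip":1}
    - {"tx":0,"ty":-0.017,"tz":0,"ax":0,"ay":0,"az":0,"grip":1}
    - {"tx":0,"ty":-0.017,"tz":0,"ax":0,"ay":0,"az":0,"grip":1}
    - {"tx":0,"ty":0,"tz":0,"ax":0,"ay":0,"az":0,"grip":1}

```text
time: 11.83
tcp_pos: [0.4946, 0.012, 0.1304]
ee_rot: [0.7, -0.103, 0.699, 0.103]
contact_force: [0.1, -0.0, -1.4]
gripper_width: 0.0169
```

```bash
python3 - <<'E'
from pinax import *
goto(.4775,-.187,.1303,EY)
snap('scene','s9')
pinax('scene','s9',-.223,-.185)
E
```

```text
t 11.83 uvz 0.4773 -0.1303 0.1304 F [ 0.1 -0.  -1.4] Frest [ 0.1 -0.1] w 0.0169
shift mm tool [  0.  -56.7   0.1] units [ 0.    -0.189  0.   ]
 turn 1 [ 0.1   0.11 -0.02] units [ 0.0011  0.0012 -0.0002]
 turn -1 [-1.799e+02  3.000e-02  1.800e-01] units [-1.9989e+00  3.0000e-04  2.0000e-03]
scene 74 31 s width 0.0114 u mean 0.4754 slope deg -0.02 z mean 0.1125 slope -0.08 vmin -0.2223 v mean -0.2053
```

Tip is about 6 mm in and there is no side load. Continuing.

Call:
arm_command:
  plan:
    - {"tx":0,"ty":-0.015,"tz":0,"ax":0,"ay":0,"az":0,"grip":1}
    - {"tx":0,"ty":-0.012,"tz":0,"ax":0,"ay":0,"az":0,"grip":1}
    - {"tx":0,"ty":0,"tz":0,"ax":0,"ay":0,"az":0,"grip":1}

```text
time: 12.13
tcp_pos: [0.4965, 0.0046, 0.1302]
ee_rot: [0.7, -0.102, 0.699, 0.104]
contact_force: [0.5, -0.4, -2.2]
gripper_width: 0.017
```

```bash
python3 - <<'E'
from pinax import *
goto(.4775,-.187,.1303,EY)
E
```

```text
t 12.13 uvz 0.477 -0.1378 0.1302 F [ 0.5 -0.4 -2.2] Frest [ 0.4 -0.5] w 0.017
shift mm tool [ -0.2 -49.2   0.4] units [-0.001 -0.164  0.001]
 turn 1 [ 0.12  0.09 -0.12] units [ 0.0014  0.001  -0.0014]
 turn -1 [-1.7988e+02  1.9000e-01  1.3000e-01] units [-1.9986e+00  2.2000e-03  1.5000e-03]
```

Call:
arm_command:
  plan:
    - {"tx":0,"ty":-0.015,"tz":0,"ax":0,"ay":0,"az":0,"grip":1}
    - {"tx":0,"ty":-0.012,"tz":0,"ax":0,"ay":0,"az":0,"grip":1}

```text
time: 12.3
tcp_pos: [0.4976, 0.0009, 0.1301]
ee_rot: [0.7, -0.101, 0.699, 0.107]
contact_force: [-4.2, 10.1, -1.9]
gripper_width: 0.0168
```

```bash
python3 - <<'E'
from pinax import *
goto(.4775,-.187,.1303,EY)
E
```

```text
t 12.3 uvz 0.477 -0.1417 0.1301 F [-4.2 10.1 -1.9] Frest [-1.2 10.9] w 0.0168
shift mm tool [ -0.6 -45.3   0.3] units [-0.002 -0.151  0.001]
 turn 1 [ 0.28  0.12 -0.51] units [ 0.0031  0.0013 -0.0057]
 turn -1 [-179.72    0.81    0.19] units [-1.9969  0.009   0.0021]
```

Call:
arm_command:
  plan:
    - {"tx":0,"ty":-0.018,"tz":0,"ax":0,"ay":0,"az":-0.004,"grip":1}

```text
time: 12.38
tcp_pos: [0.498, -0.0005, 0.1301]
ee_rot: [0.7, -0.102, 0.699, 0.108]
contact_force: [-4.9, 11.7, -1.0]
gripper_width: 0.0164
```

```bash
python3 - <<'E'
from pinax import *
goto(.4775,-.187,.1303,EY)
E
```

```text
t 12.38 uvz 0.477 -0.1432 0.1301 F [-4.9 11.7 -1. ] Frest [-1.3 12.6] w 0.0164
shift mm tool [ -0.6 -43.8   0.2] units [-0.002 -0.146  0.001]
 turn 1 [ 0.41  0.14 -0.5 ] units [ 0.0045  0.0016 -0.0056]
 turn -1 [-179.59    0.78    0.22] units [-1.9955  0.0087  0.0025]
```

Call:
arm_command:
  plan:
    - {"tx":0,"ty":-0.02,"tz":0,"ax":0.003,"ay":0,"az":-0.004,"grip":1}

```text
time: 12.47
tcp_pos: [0.4984, -0.0022, 0.13]
ee_rot: [0.7, -0.101, 0.699, 0.107]
contact_force: [-4.5, 11.8, -1.0]
gripper_width: 0.0166
```

```bash
python3 - <<'E'
from pinax import *
goto(.4775,-.187,.1303,EY)
E
```

```text
t 12.47 uvz 0.4769 -0.1449 0.13 F [-4.5 11.8 -1. ] Frest [-1.  12.6] w 0.0166
shift mm tool [ -0.6 -42.1   0.4] units [-0.002 -0.14   0.001]
 turn 1 [ 0.31  0.15 -0.5 ] units [ 0.0034  0.0017 -0.0055]
 turn -1 [-179.69    0.78    0.24] units [-1.9965  0.0086  0.0027]
```

Call:
arm_command:
  plan:
    - {"tx":0,"ty":-0.02,"tz":0,"ax":0.002,"ay":0,"az":-0.003,"grip":1}
    - {"tx":0,"ty":-0.02,"tz":0,"ax":0,"ay":0,"az":0,"grip":1}

```text
time: 12.63
tcp_pos: [0.4992, -0.0049, 0.1301]
ee_rot: [0.699, -0.1, 0.699, 0.111]
contact_force: [-4.9, 11.4, 0.0]
gripper_width: 0.0171
```

```bash
python3 - <<'E'
from pinax import *
goto(.4775,-.187,.1303,EY)
E
```

```text
t 12.63 uvz 0.4769 -0.1478 0.1301 F [-4.9 11.4  0. ] Frest [-1.4 12.3] w 0.0171
shift mm tool [ -0.8 -39.2   0.2] units [-0.003 -0.131  0.001]
 turn 1 [ 0.52  0.19 -0.94] units [ 0.0057  0.0021 -0.0104]
 turn -1 [-179.48    1.47    0.3 ] units [-1.9942  0.0164  0.0033]
```

Call:
arm_command:
  plan:
    - {"tx":-0.001,"ty":-0.02,"tz":0,"ax":0.004,"ay":0,"az":-0.012,"grip":1}
    - {"tx":0,"ty":-0.021,"tz":0,"ax":0.002,"ay":0,"az":-0.008,"grip":1}
    - {"tx":0,"ty":-0.021,"tz":0,"ax":0.002,"ay":0,"az":-0.006,"grip":1}

```text
time: 12.88
tcp_pos: [0.5008, -0.0115, 0.1298]
ee_rot: [0.701, -0.106, 0.698, 0.102]
contact_force: [-3.4, 9.9, -4.4]
gripper_width: 0.0168
```

```bash
python3 - <<'E'
from pinax import *
goto(.4775,-.187,.1303,EY)
E
```

```text
t 12.88 uvz 0.4765 -0.1546 0.1298 F [-3.4  9.9 -4.4] Frest [-0.4 10.5] w 0.0168
shift mm tool [ -0.2 -32.4   0.8] units [-0.001 -0.108  0.003]
 turn 1 [0.27 0.21 0.42] units [0.003  0.0023 0.0047]
 turn -1 [-179.73   -0.66    0.32] units [-1.997  -0.0073  0.0036]
```

Call:
arm_command:
  plan:
    - {"tx":0,"ty":-0.02,"tz":0.001,"ax":0.002,"ay":0,"az":0,"grip":1}
    - {"tx":0,"ty":-0.02,"tz":0,"ax":0.001,"ay":0,"az":-0.003,"grip":1}
    - {"tx":0,"ty":-0.02,"tz":0,"ax":0.001,"ay":0,"az":-0.003,"grip":1}

```text
time: 13.13
tcp_pos: [0.5024, -0.0169, 0.1295]
ee_rot: [0.7, -0.105, 0.698, 0.106]
contact_force: [-4.6, 11.2, 0.4]
gripper_width: 0.0169
```

```bash
python3 - <<'E'
from pinax import *
goto(.4775,-.187,.1303,EY)
E
```

```text
t 13.13 uvz 0.4765 -0.1601 0.1295 F [-4.6 11.2  0.4] Frest [-1.2 12.1] w 0.0169
shift mm tool [ -0.8 -26.9   0.8] units [-0.003 -0.09   0.003]
 turn 1 [ 0.47  0.21 -0.03] units [ 0.0052  0.0023 -0.0003]
 turn -1 [-1.7953e+02  4.0000e-02  3.3000e-01] units [-1.9948e+00  5.0000e-04  3.7000e-03]
```

Call:
arm_command:
  plan:
    - {"tx":-0.002,"ty":-0.021,"tz":0.002,"ax":0.004,"ay":0,"az":-0.003,"grip":1}
    - {"tx":-0.001,"ty":-0.021,"tz":0,"ax":0.002,"ay":0,"az":-0.003,"grip":1}
    - {"tx":0,"ty":-0.021,"tz":0,"ax":0.001,"ay":0,"az":-0.003,"grip":1}

```text
time: 13.38
tcp_pos: [0.5041, -0.0226, 0.13]
ee_rot: [0.7, -0.103, 0.698, 0.107]
contact_force: [-4.0, 10.5, -0.5]
gripper_width: 0.0169
```

```bash
python3 - <<'E'
from pinax import *
goto(.4775,-.187,.1303,EY)
E
```

```text
t 13.38 uvz 0.4765 -0.1661 0.13 F [-4.  10.5 -0.5] Frest [-0.8 11.2] w 0.0169
shift mm tool [ -0.4 -20.9   0.8] units [-0.001 -0.07   0.003]
 turn 1 [ 0.39  0.18 -0.27] units [ 0.0043  0.002  -0.003 ]
 turn -1 [-179.61    0.43    0.28] units [-1.9957  0.0047  0.0031]
```

Call:
arm_command:
  plan:
    - {"tx":-0.001,"ty":-0.021,"tz":0.001,"ax":0.003,"ay":0,"az":-0.004,"grip":1}
    - {"tx":-0.001,"ty":-0.021,"tz":0,"ax":0.002,"ay":0,"az":-0.003,"grip":1}
    - {"tx":0,"ty":-0.021,"tz":0,"ax":0.001,"ay":0,"az":-0.003,"grip":1}
    - {"tx":0,"ty":-0.021,"tz":0,"ax":0.001,"ay":0,"az":-0.003,"grip":1}

```text
time: 13.72
tcp_pos: [0.5063, -0.03, 0.13]
ee_rot: [0.7, -0.102, 0.699, 0.109]
contact_force: [-3.6, 10.7, -0.5]
gripper_width: 0.0168
```

```bash
python3 - <<'E'
from pinax import *
goto(.4775,-.187,.1303,EY)
E
```

```text
t 13.72 uvz 0.4765 -0.1739 0.13 F [-3.6 10.7 -0.5] Frest [-0.3 11.3] w 0.0168
shift mm tool [ -0.4 -13.2   0.9] units [-0.001 -0.044  0.003]
 turn 1 [ 0.51  0.18 -0.51] units [ 0.0057  0.0019 -0.0057]
 turn -1 [-179.49    0.81    0.27] units [-1.9943  0.0089  0.0031]
```

Call:
arm_command:
  plan:
    - {"tx":-0.001,"ty":-0.021,"tz":0.001,"ax":0.004,"ay":0,"az":-0.006,"grip":1}
    - {"tx":0,"ty":-0.02,"tz":0,"ax":0.002,"ay":0,"az":-0.003,"grip":1}
    - {"tx":0,"ty":-0.02,"tz":0,"ax":0.001,"ay":0,"az":-0.003,"grip":1}

```text
time: 13.97
tcp_pos: [0.5081, -0.0353, 0.1298]
ee_rot: [0.7, -0.102, 0.699, 0.108]
contact_force: [-4.5, 11.8, -0.1]
gripper_width: 0.0168
```

```bash
python3 - <<'E'
from pinax import *
goto(.4775,-.187,.1303,EY)
im,d=snap('scene','s10')
a=cv2.resize(im[130:230,240:360],(720,600),interpolation=cv2.INTER_CUBIC)
cv2.imwrite('pics/c10.png',cv2.cvtColor(a,cv2.COLOR_RGB2BGR))
E
```

```text
t 13.97 uvz 0.4767 -0.1794 0.1298 F [-4.5 11.8 -0.1] Frest [-1.  12.6] w 0.0168
shift mm tool [-0.5 -7.6  0.8] units [-0.002 -0.025  0.003]
 turn 1 [ 0.41  0.17 -0.46] units [ 0.0046  0.0019 -0.0051]
 turn -1 [-179.59    0.72    0.27] units [-1.9954  0.008   0.003 ]
```

View pics/c10.png

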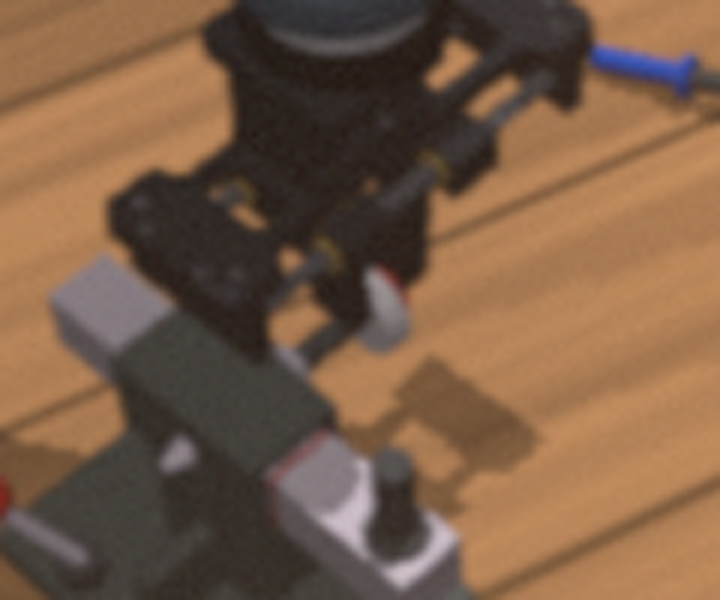

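The nose shows out of the far wall at (180,455), and the collar is a few mm short of the near face at (290,360). Finishing in small steps.

Call:
arm_command:
  plan:
    - {"tx":0,"ty":-0.02,"tz":0.001,"ax":0.004,"ay":0,"az":-0.005,"grip":1}
    - {"tx":0,"ty":-0.019,"tz":0,"ax":0.002,"ay":0,"az":-0.003,"grip":1}

```text
time: 14.18
tcp_pos: [0.509, -0.0376, 0.1297]
ee_rot: [0.7, -0.101, 0.699, 0.107]
contact_force: [-5.4, 13.2, 1.5]
gripper_width: 0.017
```

```bash
python3 - <<'E'
from pinax import *
goto(.4775,-.187,.1303,EY)
E
```

```text
t 14.18 uvz 0.4768 -0.1818 0.1297 F [-5.4 13.2  1.5] Frest [-1.4 14.2] w 0.017
shift mm tool [-0.6 -5.2  0.6] units [-0.002 -0.017  0.002]
 turn 1 [ 0.25  0.16 -0.48] units [ 0.0028  0.0017 -0.0053]
 turn -1 [-179.75    0.75    0.25] units [-1.9972  0.0083  0.0027]
```

Call:
arm_command:
  plan:
    - {"tx":0,"ty":-0.02,"tz":0.001,"ax":0.002,"ay":0,"az":-0.005,"grip":1}

```text
time: 14.27
tcp_pos: [0.5093, -0.0385, 0.1297]
ee_rot: [0.7, -0.101, 0.699, 0.107]
contact_force: [-6.3, 12.7, 2.8]
gripper_width: 0.0168
```

```bash
python3 - <<'E'
from pinax import *
goto(.4775,-.187,.1303,EY)
E
```

```text
t 14.27 uvz 0.4769 -0.1828 0.1297 F [-6.3 12.7  2.8] Frest [-2.4 14. ] w 0.0168
shift mm tool [-0.6 -4.2  0.6] units [-0.002 -0.014  0.002]
 turn 1 [ 0.26  0.13 -0.42] units [ 0.0029  0.0014 -0.0046]
 turn -1 [-179.74    0.65    0.2 ] units [-1.9971  0.0073  0.0023]
```

Call:
arm_command:
  plan:
    - {"tx":-0.002,"ty":-0.021,"tz":0,"ax":0.002,"ay":0,"az":-0.004,"grip":1}
    - {"tx":0,"ty":-0.021,"tz":0,"ax":0.001,"ay":0,"az":-0.003,"grip":1}

```text
time: 14.43
tcp_pos: [0.5101, -0.0419, 0.13]
ee_rot: [0.699, -0.102, 0.699, 0.108]
contact_force: [-4.1, 10.8, -1.9]
gripper_width: 0.0165
```

```bash
python3 - <<'E'
from pinax import *
goto(.4775,-.187,.1303,EY)
im,d=snap('scene','s11')
a=cv2.resize(im[160:230,250:330],(800,600),interpolation=cv2.INTER_CUBIC)
cv2.imwrite('pics/c11.png',cv2.cvtColor(a,cv2.COLOR_RGB2BGR))
P=pts('scene',d.astype(float))
g=P[160:230,250:330]; 
U=P@EX;V=P@EY
m=(U>.465)&(U<.487)&(V>-.234)&(V<-.18)&(P[...,2]>.112)&(P[...,2]<.128)
for v in np.arange(-.234,-.18,.002):
    k=m&(V>=v)&(V<v+.002); print(round(v,3),k.sum(),(P[k][:,2].max().round(4) if k.any() else ''),end=' | ')
E
```

```text
t 14.43 uvz 0.4767 -0.1863 0.13 F [-4.1 10.8 -1.9] Frest [-0.8 11.6] w 0.0165
shift mm tool [-0.3 -0.7  0.8] units [-0.001 -0.002  0.003]
 turn 1 [ 0.41  0.1  -0.48] units [ 0.0046  0.0012 -0.0053]
 turn -1 [-1.7959e+02  7.5000e-01  1.6000e-01] units [-1.9954e+00  8.3000e-03  1.8000e-03]
-0.234 0  | -0.232 0  | -0.23 0  | -0.228 1 0.1177 | -0.226 2 0.1178 | -0.224 5 0.1181 | -0.222 2 0.1181 | -0.22 4 0.1174 | -0.218 3 0.1198 | -0.216 3 0.1187 | -0.214 2 0.1156 | -0.212 3 0.1166 | -0.21 9 0.1272 | -0.208 5 0.1272 | -0.206 2 0.125 | -0.204 4 0.1276 | -0.202 0  | -0.2 3 0.1274 | -0.198 3 0.1251 | -0.196 2 0.1154 | -0.194 1 0.1276 | -0.192 0  | -0.19 1 0.1265 | -0.188 0  | -0.186 1 0.1264 | -0.184 0  | -0.182 2 0.1254 | -0.18 0  |
```

View pics/c11.png

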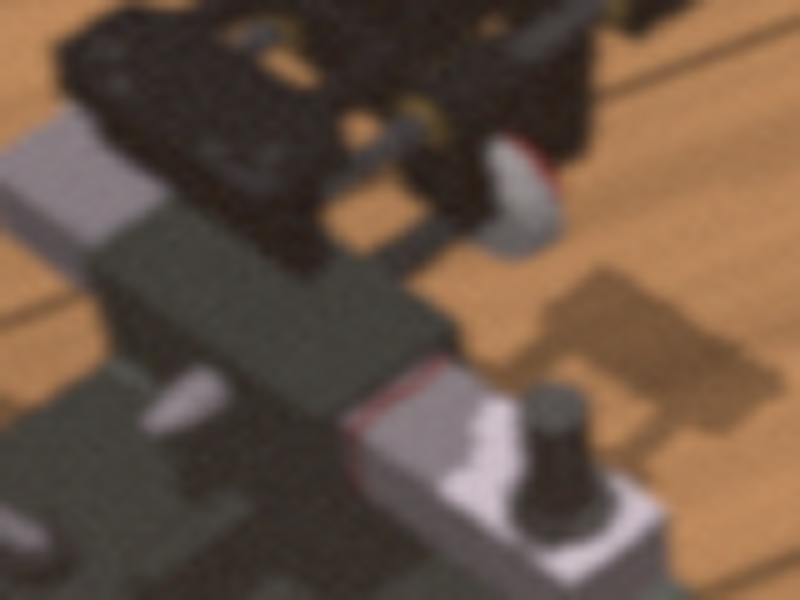

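Call:
arm_command:
  plan:
    - {"tx":0,"ty":-0.02,"tz":0.001,"ax":0.003,"ay":0,"az":-0.005,"grip":1}

```text
time: 14.57
tcp_pos: [0.5103, -0.0424, 0.1299]
ee_rot: [0.699, -0.101, 0.699, 0.107]
contact_force: [-9.0, 18.9, 3.7]
gripper_width: 0.017
```

```bash
python3 - <<'E'
from pinax import *
goto(.4775,-.187,.1303,EY)
E
```

```text
t 14.57 uvz 0.4768 -0.1868 0.1299 F [-9.  18.9  3.7] Frest [-3.2 20.7] w 0.017
shift mm tool [-0.4 -0.2  0.7] units [-0.001 -0.001  0.002]
 turn 1 [ 0.32  0.08 -0.5 ] units [ 0.0036  0.0008 -0.0055]
 turn -1 [-1.7968e+02  7.8000e-01  1.2000e-01] units [-1.9964e+00  8.7000e-03  1.3000e-03]
```

Call:
arm_command:
  plan:
    - {"tx":0,"ty":-0.019,"tz":0,"ax":0.002,"ay":0,"az":-0.004,"grip":1}

```text
time: 14.65
tcp_pos: [0.5103, -0.0423, 0.1299]
ee_rot: [0.699, -0.101, 0.699, 0.108]
contact_force: [-6.5, 13.6, 2.4]
gripper_width: 0.0167
```

```bash
python3 - <<'E'
from pinax import *
goto(.4775,-.187,.1303,EY)
E
```

```text
t 14.65 uvz 0.4767 -0.1868 0.1299 F [-6.5 13.6  2.4] Frest [-2.4 14.9] w 0.0167
shift mm tool [-0.4 -0.2  0.8] units [-0.001 -0.001  0.003]
 turn 1 [ 0.37  0.07 -0.57] units [ 0.0041  0.0007 -0.0064]
 turn -1 [-1.7963e+02  9.0000e-01  1.0000e-01] units [-1.9959e+00  1.0000e-02  1.1000e-03]
```

Hard stop at v = −186.8 mm, predicted −187: the collar is seated. Now I relax, then open the jaws to let the button out.

Call:
arm_command:
  plan:
    - {"tx":0,"ty":-0.006,"tz":0,"ax":0,"ay":0,"az":0,"grip":1}
    - {"tx":0,"ty":-0.003,"tz":0,"ax":0,"ay":0,"az":0,"grip":0.7}
    - {"tx":0,"ty":0,"tz":0,"ax":0,"ay":0,"az":0,"grip":0.58}
    - {"tx":0,"ty":0,"tz":0,"ax":0,"ay":0,"az":0,"grip":0.58}
    - {"tx":0,"ty":0,"tz":0,"ax":0,"ay":0,"az":0,"grip":0.58}

```text
time: 15.07
tcp_pos: [0.5107, -0.0419, 0.1303]
ee_rot: [0.699, -0.102, 0.699, 0.111]
contact_force: [-0.0, -0.2, -0.5]
gripper_width: 0.0364
```

```bash
python3 - <<'E'
from pinax import *
goto(.4768,-.187,.1303,EY)
im,d=snap('scene','s12')
a=cv2.resize(im[160:230,250:330],(800,600),interpolation=cv2.INTER_CUBIC)
cv2.imwrite('pics/c12.png',cv2.cvtColor(a,cv2.COLOR_RGB2BGR))
E
```

```text
t 15.07 uvz 0.4773 -0.1865 0.1303 F [-0.  -0.2 -0.5] Frest [-0.1 -0.2] w 0.0364
shift mm tool [ 0.  -0.5 -0.5] units [ 0.    -0.002 -0.002]
 turn 1 [ 0.65  0.11 -0.77] units [ 0.0072  0.0013 -0.0086]
 turn -1 [-179.35    1.21    0.18] units [-1.9927  0.0134  0.002 ]
```

View pics/c12.png

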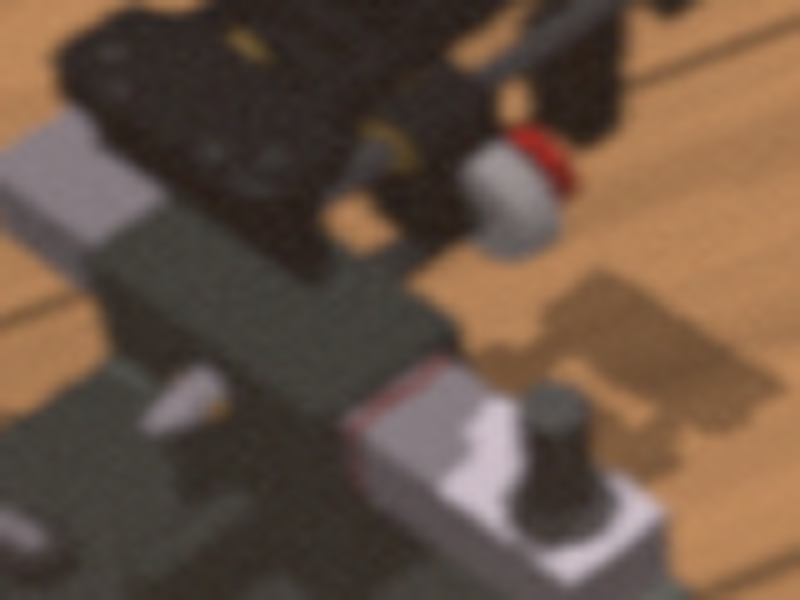

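The button (red, at (545,160)) has sprung out, and a brass ball shows behind the far wall at (217,408). Now the proof pull: bring the neck finger back against the handle.

Call:
arm_command:
  plan:
    - {"tx":0,"ty":0.01,"tz":0,"ax":0.005,"ay":0,"az":-0.007,"grip":0.58}
    - {"tx":0,"ty":0.01,"tz":0,"ax":0,"ay":0,"az":0,"grip":0.58}
    - {"tx":0,"ty":0,"tz":0,"ax":0,"ay":0,"az":0,"grip":0.58}
    - {"tx":0,"ty":0,"tz":0,"ax":0,"ay":0,"az":0,"grip":0.58}

```text
time: 15.45
tcp_pos: [0.5099, -0.0377, 0.1309]
ee_rot: [0.701, -0.103, 0.698, 0.102]
contact_force: [0.2, 0.8, -0.1]
gripper_width: 0.0373
```

```bash
python3 - <<'E'
from pinax import *
goto(.4768,-.177,.1303,EY)
E
```

```text
t 15.45 uvz 0.4777 -0.1823 0.1309 F [ 0.2  0.8 -0.1] Frest [0.5 0.7] w 0.0373
shift mm tool [ 0.5  5.3 -0.9] units [ 0.002  0.018 -0.003]
 turn 1 [-0.    0.18  0.1 ] units [-0.      0.002   0.0011]
 turn -1 [ 1.8e+02  1.5e-01 -2.8e-01] units [ 2.0e+00  1.7e-03 -3.1e-03]
```

Call:
arm_command:
  plan:
    - {"tx":0,"ty":0.012,"tz":-0.002,"ax":0,"ay":0,"az":0,"grip":0.58}
    - {"tx":0,"ty":0.008,"tz":0,"ax":0,"ay":0,"az":0,"grip":0.58}
    - {"tx":0,"ty":0,"tz":0,"ax":0,"ay":0,"az":0,"grip":0.58}

```text
time: 15.7
tcp_pos: [0.5077, -0.0325, 0.1309]
ee_rot: [0.701, -0.103, 0.698, 0.101]
contact_force: [0.2, -0.9, 0.7]
gripper_width: 0.0371
```

```bash
python3 - <<'E'
from pinax import *
goto(.4768,-.177,.1303,EY)
E
```

```text
t 15.7 uvz 0.4771 -0.1766 0.1309 F [ 0.2 -0.9  0.7] Frest [-0.1 -0.9] w 0.0371
shift mm tool [ 0.6 -0.4 -0.3] units [ 0.002 -0.001 -0.001]
 turn 1 [-0.03  0.18  0.19] units [-0.0003  0.002   0.0021]
 turn -1 [179.97   0.29  -0.28] units [ 1.9997  0.0033 -0.0031]
```

Contact is close. I'll increase the pull gradually.

Call:
arm_command:
  plan:
    - {"tx":0.001,"ty":0.01,"tz":0,"ax":0,"ay":0,"az":0,"grip":0.58}
    - {"tx":0,"ty":0.01,"tz":0,"ax":0,"ay":0,"az":0,"grip":0.58}

```text
time: 15.87
tcp_pos: [0.5073, -0.032, 0.1305]
ee_rot: [0.701, -0.105, 0.699, 0.097]
contact_force: [3.1, -8.8, -1.7]
gripper_width: 0.0367
```

```bash
python3 - <<'E'
from pinax import *
goto(.4768,-.177,.1303,EY)
E
```

```text
t 15.87 uvz 0.4768 -0.176 0.1305 F [ 3.1 -8.8 -1.7] Frest [ 0.4 -9.4] w 0.0367
shift mm tool [ 0.2 -1.  -0. ] units [ 0.001 -0.003 -0.   ]
 turn 1 [-0.22  0.13  0.63] units [-0.0024  0.0014  0.007 ]
 turn -1 [179.78   0.99  -0.2 ] units [ 1.9975  0.011  -0.0022]
```

Call:
arm_command:
  plan:
    - {"tx":0,"ty":0.014,"tz":0,"ax":0,"ay":0,"az":0.004,"grip":0.58}
    - {"tx":0,"ty":0.016,"tz":0,"ax":0,"ay":0,"az":0.003,"grip":0.58}

```text
time: 16.03
tcp_pos: [0.5067, -0.0308, 0.1303]
ee_rot: [0.701, -0.103, 0.699, 0.096]
contact_force: [4.2, -11.5, -1.9]
gripper_width: 0.0374
```

```bash
python3 - <<'E'
from pinax import *
goto(.4768,-.177,.1303,EY)
E
```

```text
t 16.03 uvz 0.4767 -0.1747 0.1303 F [  4.2 -11.5  -1.9] Frest [  0.7 -12.2] w 0.0374
shift mm tool [ 0.1 -2.3  0.1] units [ 0.    -0.008  0.   ]
 turn 1 [-0.52  0.08  0.61] units [-0.0057  0.0009  0.0068]
 turn -1 [ 1.7948e+02  9.6000e-01 -1.2000e-01] units [ 1.9942e+00  1.0700e-02 -1.4000e-03]
```

Call:
arm_command:
  plan:
    - {"tx":0,"ty":0.016,"tz":0,"ax":-0.003,"ay":0,"az":0.004,"grip":0.58}
    - {"tx":0,"ty":0.017,"tz":0,"ax":-0.002,"ay":0,"az":0.003,"grip":0.58}
    - {"tx":0,"ty":0.017,"tz":0,"ax":-0.002,"ay":0,"az":0.003,"grip":0.58}

```text
time: 16.28
tcp_pos: [0.5067, -0.0306, 0.1302]
ee_rot: [0.701, -0.105, 0.699, 0.094]
contact_force: [4.6, -12.6, -0.7]
gripper_width: 0.0371
```

```bash
python3 - <<'E'
from pinax import *
goto(.4768,-.177,.1303,EY)
E
```

```text
t 16.28 uvz 0.4767 -0.1745 0.1302 F [  4.6 -12.6  -0.7] Frest [  0.8 -13.4] w 0.0371
shift mm tool [-0.1 -2.5  0.1] units [-0.    -0.008  0.   ]
 turn 1 [-0.47  0.02  0.85] units [-0.0052  0.0002  0.0095]
 turn -1 [ 1.7953e+02  1.3300e+00 -3.0000e-02] units [ 1.9947e+00  1.4800e-02 -3.0000e-04]
```

It has stopped after 1.5 mm, which is the ball play, so the balls bear on the wall. I'll hold about 15 N.

Call:
arm_command:
  plan:
    - {"tx":0,"ty":0.018,"tz":0,"ax":-0.002,"ay":0,"az":0.004,"grip":0.58}
    - {"tx":0,"ty":0.019,"tz":0,"ax":-0.002,"ay":0,"az":0.003,"grip":0.58}
    - {"tx":0,"ty":0.019,"tz":0,"ax":-0.002,"ay":0,"az":0.003,"grip":0.58}
    - {"tx":0,"ty":0.019,"tz":0,"ax":-0.002,"ay":0,"az":0.003,"grip":0.58}
    - {"tx":0,"ty":0.019,"tz":0,"ax":-0.002,"ay":0,"az":0.003,"grip":0.58}
    - {"tx":0,"ty":0.019,"tz":0,"ax":-0.002,"ay":0,"az":0.003,"grip":0.58}

```text
time: 16.78
tcp_pos: [0.5068, -0.0303, 0.1298]
ee_rot: [0.701, -0.108, 0.699, 0.087]
contact_force: [4.0, -13.9, -0.5]
gripper_width: 0.0372
```

```bash
python3 - <<'E'
from pinax import *
goto(.4768,-.180,.1303,EY)
E
```

```text
t 16.78 uvz 0.4768 -0.1743 0.1298 F [  4.  -13.9  -0.5] Frest [ -0.2 -14.4] w 0.0372
shift mm tool [-0.3 -5.7  0.1] units [-0.001 -0.019  0.   ]
 turn 1 [-0.77 -0.11  1.71] units [-0.0086 -0.0013  0.0191]
 turn -1 [179.21   2.68   0.18] units [1.9912 0.0298 0.002 ]
```

Call:
arm_command:
  plan:
    - {"tx":0,"ty":0.02,"tz":0,"ax":-0.004,"ay":0,"az":0.008,"grip":0.58}
    - {"tx":0,"ty":0.021,"tz":0,"ax":-0.003,"ay":0,"az":0.007,"grip":0.58}
    - {"tx":0,"ty":0.021,"tz":0,"ax":-0.003,"ay":0,"az":0.007,"grip":0.58}
    - {"tx":0,"ty":0.021,"tz":0,"ax":-0.003,"ay":0,"az":0.007,"grip":0.58}
    - {"tx":0,"ty":0.021,"tz":0,"ax":-0.003,"ay":0,"az":0.007,"grip":0.58}

```text
time: 17.2
tcp_pos: [0.5068, -0.0302, 0.13]
ee_rot: [0.699, -0.104, 0.701, 0.094]
contact_force: [5.7, -14.8, 1.1]
gripper_width: 0.0375
```

```bash
python3 - <<'E'
from pinax import *
goto(.4768,-.180,.1303,EY)
im,d=snap('scene','s13')
a=cv2.resize(im[160:230,250:330],(800,600),interpolation=cv2.INTER_CUBIC)
cv2.imwrite('pics/c13.png',cv2.cvtColor(a,cv2.COLOR_RGB2BGR))
E
```

```text
t 17.2 uvz 0.4769 -0.1741 0.13 F [  5.7 -14.8   1.1] Frest [  1.2 -15.8] w 0.0375
shift mm tool [-0.3 -5.9 -0. ] units [-0.001 -0.02  -0.   ]
 turn 1 [-0.55 -0.26  0.86] units [-0.0061 -0.0029  0.0095]
 turn -1 [179.44   1.34   0.41] units [1.9938 0.0149 0.0046]
```

View pics/c13.png

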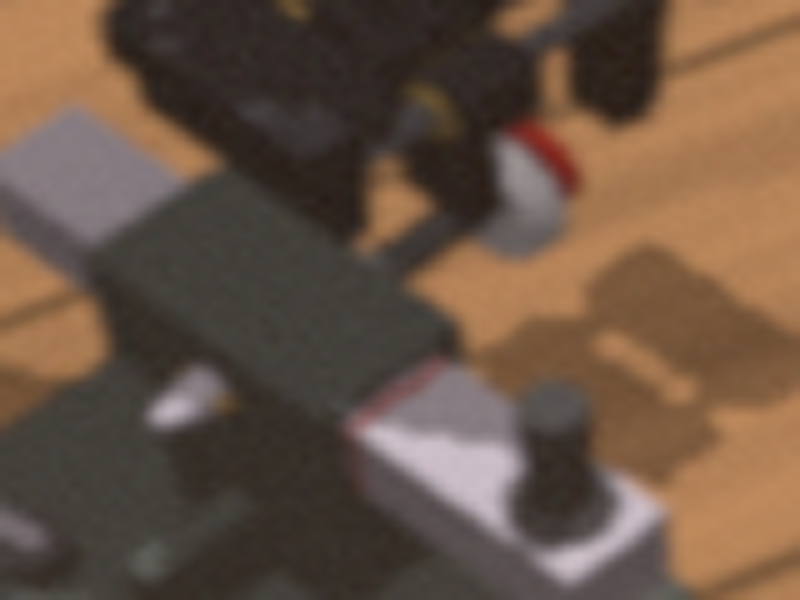

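It holds at 15.8 N with the button out and the ball against the far wall at (228,402). Now release: step off the handle, then straight up.

Call:
arm_command:
  plan:
    - {"tx":0,"ty":0,"tz":0,"ax":0,"ay":0,"az":0,"grip":0.58}
    - {"tx":0,"ty":-0.012,"tz":0,"ax":-0.003,"ay":0,"az":0.004,"grip":0.58}
    - {"tx":0,"ty":-0.006,"tz":0,"ax":0,"ay":0,"az":0,"grip":0.58}
    - {"tx":0,"ty":0,"tz":0,"ax":0,"ay":0,"az":0,"grip":0.58}

```text
time: 17.58
tcp_pos: [0.509, -0.0376, 0.1302]
ee_rot: [0.699, -0.103, 0.701, 0.096]
contact_force: [-0.3, 0.1, -0.1]
gripper_width: 0.037
```

```bash
python3 - <<'E'
from pinax import *
goto(.4768,-.180,.1303,EY)
E
```

```text
t 17.58 uvz 0.4769 -0.1819 0.1302 F [-0.3  0.1 -0.1] Frest [-0.3  0.2] w 0.037
shift mm tool [-0.1  1.9 -0.1] units [-0.     0.006 -0.   ]
 turn 1 [-0.44 -0.25  0.53] units [-0.0049 -0.0027  0.0059]
 turn -1 [179.55   0.83   0.39] units [1.995  0.0093 0.0043]
```

Call:
arm_command:
  plan:
    - {"tx":-0.03,"ty":0,"tz":0,"ax":0,"ay":0,"az":0,"grip":0.58}
    - {"tx":-0.06,"ty":0,"tz":0,"ax":0,"ay":0,"az":0,"grip":0.58}
    - {"tx":-0.1,"ty":0,"tz":0,"ax":0,"ay":0,"az":0,"grip":0.58}
    - {"tx":-0.1,"ty":0,"tz":0,"ax":0,"ay":0,"az":0,"grip":0.58}
    - {"tx":-0.1,"ty":0.05,"tz":0,"ax":0,"ay":0,"az":0,"grip":0.58}
    - {"tx":0,"ty":0.12,"tz":0,"ax":0,"ay":0,"az":0,"grip":0.58}
    - {"tx":0,"ty":0.12,"tz":0,"ax":0,"ay":0,"az":0,"grip":0.58}
    - {"tx":0,"ty":0.12,"tz":0,"ax":0,"ay":0,"az":0,"grip":0.58}
    - {"tx":0,"ty":0.12,"tz":0,"ax":0,"ay":0,"az":0,"grip":0.58}
    - {"tx":0,"ty":0.05,"tz":0,"ax":0,"ay":0,"az":0,"grip":0.58}
    - {"tx":0,"ty":0,"tz":0,"ax":0,"ay":0,"az":0,"grip":0.58}

```text
time: 18.5
tcp_pos: [0.4555, 0.1437, 0.258]
ee_rot: [0.699, -0.102, 0.7, 0.101]
contact_force: [-0.1, 0.3, 0.4]
gripper_width: 0.0371
```

```bash
python3 - <<'E'
from pinax import *
goto(.4768,-.05,.25)
im,d=snap('scene','s14');im2,d2=snap('top','t14')
a=cv2.resize(im[160:230,250:330],(457,400),interpolation=cv2.INTER_CUBIC)
b=cv2.resize(im2[170:240,310:370],(343,400),interpolation=cv2.INTER_CUBIC)
cv2.imwrite('pics/c14.png',cv2.cvtColor(np.hstack([a,b]),cv2.COLOR_RGB2BGR))
o=np.load('pics/top0.npz')['im']
def blob(im,box):
    x0,x1,y0,y1=box; h=cv2.cvtColor(im,cv2.COLOR_RGB2HSV)[y0:y1,x0:x1]; return h
df=cv2.absdiff(im2,o).max(2)
for n,(x0,x1,y0,y1) in dict(tin=(418,455,165,198),bell=(408,452,220,266),scraper=(266,292,112,196)).items(): print(n,(df[y0:y1,x0:x1]>50).sum())
for cn,dd in(('top',d2),('scene',d)):
    P=pts(cn,dd.astype(float));U=P@EX;V=P@EY
    m=(U>.45)&(U<.505)&(V>-.234)&(V<-.14)&(P[...,2]>.09)&(P[...,2]<.14)
    h=m&(P[...,2]>.124); print(cn,'handle V',np.percentile(V[h],[0,10,50,90,100]).round(4),'U',U[h].mean().round(4))
    m=(np.abs(V+.257)<.02)&(P[...,2]>.16)&(P[...,2]<.18)&(U>.5)&(U<.62); print(' post U',U[m].mean())
E
```

```text
t 18.5 uvz 0.4776 0.0072 0.258 F [-0.1  0.3  0.4] Frest [-0.   0.3] w 0.0371
shift mm tool [  8.  -57.2  -0.6] units [ 0.027 -0.191 -0.002]
tin 0
bell 0
scraper 0
top handle V [-0.1943 -0.1931 -0.1881 -0.1837 -0.1826] U 0.4758
 post U 0.5694012810529087
scene handle V [-0.2338 -0.1936 -0.1893 -0.184  -0.182 ] U 0.4768
 post U 0.5687820316535052
```

View pics/c14.png

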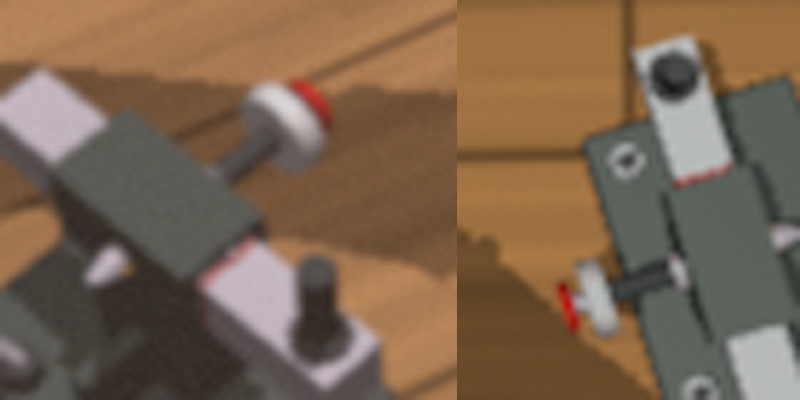

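The pin sits in the sleeve with button out (top crop (568,305)), the nose and a ball are visible on the far side, and the gripper is clear. Handing in.

```bash
python3 -c "
from cell import workorder,readout
print(workorder.job_done(), readout.get_obs()['time'])"
```

```text
the job is handed in; nothing more can be done
the job is handed in; nothing more can be done
```

The pin is locked through sleeve and bar, it held the proof pull, and I handed the job in at about 18.6 s; no verdict was reported.

**What I did**
- I slid the bar back 34 mm by its post. The red line then showed just outside the mouth.
- I pinched the steel pin with its button in and pushed it through until it stopped hard, within 1 mm of where I expected the collar to seat.
- After I let the button out, the proof pull moved the pin about 1.5 to 2 mm, close to the 1.5 mm ball play. It then held steady at 14 to 16 N.

**Last checks**
- **Pin:** the final pictures show the button out and a brass ball behind the far wall. The handle's position puts the collar about 2 mm from the sleeve face; the limit is 3 mm.
- **Bar:** it is within about 2 mm of its pinning place by the post's position; the limit is 3 mm.
- **Surroundings:** the top pictures show no change at the bell, tin or scraper. The gripper is clear of everything.

**What disagreed or was not seen**
- **Push force:** one reading showed 20.7 N just as the collar seated, slightly over the 20 N you set. The next reading was 14.9 N.
- **Ball force:** I had no direct reading of it. I inferred that the balls bear on the wall from the hard stop and the steady pull.
- **Cameras:** the two views differed by 1 to 2 mm on the sleeve's position.

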